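# Lay out the parts of a child's artificial leg on their kit boards

### The job

Lay out the parts of this leg for assembly, each on the plywood kit board made for it: the foot fully down in the foot-shaped recess with its toes at the recess's toe end, the tube clamp standing in the round recess, the square adapter lying flat in the square recess with its boss up, and the shin tube pressed fully home in both spring clips, centred along them. Set the parts down rather than dropping them, and leave the glue tin and the hammer where they are.

Things in the scene. Friction and masses are not known exactly. Their poses are not given: they have to be found in the camera images.
- foot: Child's right artificial foot, dark brown plastic, sole flat, 160 long, 61 wide, 65 high. Origin: on the sole under the ankle column's axis, 42 from the heel end, 118 from the toe tip. x to the toes, y to the big-toe side. Grip the ankle column 38 to 65 above the sole: 42 along x, 38 across y, flat sides, so close along y. In front of it the instep falls from 40 high to 10 at the toes. 0.26 kg. Sizes in mm.
- tube: Shin tube: bare aluminium tube lying on its side, 22 mm diameter, 140 mm long, smooth, can roll. Origin at the middle of its axis (11 mm above the bench as it lies); x along the axis. The two ends are alike. About 0.07 kg.
- clamp: Tube clamp adapter, steel, standing, 50 high. Lower 20: round receiver, 36 diameter; from 25 up: round sleeve, 30 diameter, dark bore on top. Two small ears with a cross screw stick out from the sleeve to +x, to 27 from the axis, 28 to 48 up, up to 13 either side in y. Origin: centre of the underside, z up. Grip the sleeve across y, clear of the ears. About 0.13 kg. Sizes in mm.
- plate: Socket adapter, steel, lying flat: square plate 50 x 50 x 6 with a hole in each corner, on it a round dome, 39 diameter, up to 13, and on that a square boss 20 wide up to 31 above the underside. Origin: centre of the underside; x, y parallel to the sides of plate and boss, z up. Grip the boss across x or y, fingertips 14 to 15 above the underside. About 0.11 kg. Sizes in mm.
- foot_board: Fixed plywood board, 200 (x) x 104 (y) x 18 mm, with a foot-shaped, cork-lined recess 9 mm deep, 8 mm wider than the foot all round. Origin: centre of its underside; z up; toe end of the recess at +x, big-toe side at +y. The foot's ankle axis belongs at x = -38 mm, y = 0 in this frame, its sole on the recess floor, 9 mm above the bench.
- clip_board: Fixed plywood board, 190 (x) x 84 (y) x 18, with two steel spring clips, mouths up, 12 wide, at x = -45 and +45, y = 0, flared tips 49 above the bench, 33 apart. Origin: centre of its underside; x along the line of clips. A tube laid along x on both mouths and pressed straight down snaps in at 5 to 8 N and bottoms with its axis 33 above the bench. 78 free between the clips for fingers, down to the board. Sizes in mm.
- clamp_board: Fixed plywood board, 120 (x) x 100 (y) x 18 mm, with a round cork-lined recess of 52 mm diameter, 9 mm deep, in its middle. Origin: centre of its underside, z up. The recess floor is 9 mm above the bench. The tube clamp stands in it, any way round.
- plate_board: Fixed plywood board, 120 (x) x 100 (y) x 18 mm, with a square cork-lined recess 66 x 66 mm, 9 mm deep, in its middle, sides parallel to x and y. Origin: centre of its underside, z up. The recess floor is 9 mm above the bench. The square adapter lies flat in it, boss up, any of the four ways round.
- tin: Bystander: round brown glue tin with a steel lid, 72 mm diameter, 74 mm high, upright. Origin: centre of its underside.
- hammer: Bystander: hammer lying on the bench roughly along x, handle towards the robot, 260 mm long, steel head 90 mm wide at its far end. Origin below the middle of its length.
Not all that is in view belongs to the job. Leave any purple or yellow look-alike of the plate_board alone. There is more than one size of the foot; the job needs the smaller.

How it is judged:
By the outcome, as a careful person would: the job done as asked, in the order asked, and still so for the second after the job is handed in, with the robot touching nothing.
It also fails if it takes over 122 s, if anything falls off the work surface, if the arm or the gripper's body presses on something with over 40 N, if the wrist force passes 120 N, or if a joint passes its speed limit or range.

### The arm

A 6-joint arm with a two-finger parallel gripper is mounted at the origin on the work surface. World frame = base frame: x ahead of the robot, y to its left, z up, the work surface at z = 0. Lengths are in mm, angles in rad, forces in N, time in s.
With the tool pointing down it reaches from about 250 to 800 mm from the base axis. Payload 3.9 kg.
Tool frame: the origin (TCP) lies at the very end of the fingers, on their centre line; the grasp point (between the pads) lies 19 mm behind it; z points along the fingers, y is the line along which they close (so a half turn about z gives the same grasp; the last joint's range is limited). The gripper opens to 85 mm and grips with 20 to 120 N. Pads are 22 mm wide; open, the fingers measure 114 mm over their backs; the gripper's body (76 mm by 85 mm) begins 54 mm behind the grasp point. The pads swing forward as they close: fully open they stand 13 mm farther back than shut.
Start: joints at [1.252, 0.26, -0.138, 1.173, 0, 1.571], TCP at [164.545, 498.538, 231.304] pointing down, gripper open.
Joint ranges: [-2.78, 2.78], [-0.83, 1.72], [-1.28, 1.37], [-1.9, 2.12], [-1.57, 1.48], [-3.14, 3.14]. Speed limits (rad/s): [2.57, 2.57, 3.14, 3.14, 3.14, 3.14].

### API

Orientations are given as a unit quaternion [w, x, y, z].
In Python, from cell import get_obs, optics, job gives the robot as it stands. The module is installed in compiled form; this text tells all that it offers.
- The arm moves only by the tool arm_command, never from a script. Its argument "moves" is a list of rows, each a list of 3 entries, a list of its own where there are three numbers: the shift along the tool's x, y, z in m, then the turn, a rotation vector about the tool's x, y, z in degrees, then the opening, from -1 (shut) to 1 (fully open), so that 0 is half open. A call has exactly 8 rows; each row shifts and turns the commanded pose from where the row before left it, along the tool's axes as they then stand; what a row does not reach is not made up. A row lasts 1/12 s, in which the tool goes at most 41.7 mm and 7.16 degrees, less where a joint would pass 70% of its speed; a pose out of reach is approached as far as the arm can. A call with a gripper value outside its range is refused whole. The fingers move at their own pace and stop on an object; "force" is the grip in N (left out, the last holds). Time passes only in rows, so rows that do not move let the fingers close, or fill a call up. It gives the time, the measured TCP pose, the force, the opening and the grip force at its end, in the units of the state.
- get_obs(): the state, without advancing time (a new reading comes with each control period).
- optics.grab_frame(name): name is "scene" or "top" or "wrist"; returns a dict with "color" (384x512x3 uint8, red, green, blue), "depth" (384x512 float32, mm along the optical axis (not along the pixel's ray), 0 where there is no reading), "fx", "fy", "cx", "cy" (pixels), "D" ([k1, k2, p1, p2, k3] as OpenCV has them; the pictures are not rectified), "R" (3x3) and "t" (3): a world point X has camera coordinates R X + t; the wrist camera has in their place "T_tool_cam" (4x4, takes a point from camera to tool coordinates, whose origin is the TCP and whose axes are the flange's). Camera axes: x right, y down, z forward; pixel columns grow to the right and rows downward; lengths in mm; the calibration is good to about 2 mm. A picture is of the moment at which its call begins: read the wrist's pose just before it.
- job.sign_off(): hands the job in; it is judged then, once.
The state is a dict: "time_s": time; "q": joint angles; "dq": joint speeds; "effort": joint torques, N m; "tcp_pos": TCP position; "ee_rot": TCP orientation; "wrist_force": force on the tool from outside, world axes, zero at the start; "torque": the same for the moment, N m; "width": finger opening in mm; "grasp_force": force on a finger pad.
Only numpy, scipy, OpenCV 4.12 (cv2) and the standard library are available. Lean on these libraries where they do the work, as an engineer would, in place of code of your own. Each camera call takes 0.05 s, during which the arm holds its last target. There are 200 camera calls.

## Working session

There is one attempt and no reset: what is moved stays moved. The work goes in short steps, Python scripts to look and compute and a tool call to move; the robot and the scene stay as the last step left them, time stands still between calls to the robot, and variables do not carry over. Pictures are saved under pics/ and viewed, at most 14 in all, crops included, and the job is handed in when it is done.

Besides the shell and the picture viewer there is one more tool, called in YAML: its name, and indented under it one key for each argument. arm_command: Moves the arm, as the interface text tells. Its arguments: {"type":"object","properties":{"moves":{"type":"array"},"force":{"type":"number"}},"required":["moves"]}

```bash
ls; mkdir -p pics; python3 - <<'E'
from cell import get_obs, optics
import cv2, numpy as np, pickle
o=get_obs(); print(o)
F={}
for n in ("scene","top"):
    f=optics.grab_frame(n); F[n]=f
    print(n,f['fx'],f['fy'],f['cx'],f['cy'],f['D'],np.round(f['R'],3).tolist(),f['t'])
    cv2.imwrite(f'pics/{n}0.png',cv2.resize(f['color'][:,:,::-1],(800,600),interpolation=cv2.INTER_CUBIC))
pickle.dump(F,open('F0.pkl','wb'))
E
```

```text
pics
{'time_s': 0.0, 'q': array([ 1.25200449e+00,  2.60680545e-01, -1.39384454e-01,  1.17266930e+00,
       -8.36693331e-06,  1.57079025e+00]), 'dq': array([-0.00122552, -0.00052115, -0.00028082, -0.00163459,  0.00048863,
       -0.00127204]), 'effort': array([ 1.13571896e-03, -4.05680430e+01,  2.53921223e+01,  1.85999688e-02,
        1.93364026e-04,  3.84189278e-06]), 'tcp_pos': array([164.33621423, 497.90588733, 230.46088049]), 'ee_rot': array([-1.49671773e-04,  1.58718734e-01,  9.87323364e-01, -9.57366546e-04]), 'wrist_force': array([ 0.22962681, -0.29263748,  0.5127167 ]), 'torque': array([-0.00741674, -0.06040643, -0.02053215]), 'grasp_force': 0.0, 'width': 85.33544729544263}
scene 401.01604476788276 401.01604476788276 248.8420299667763 190.0745644939566 [-0.00883964  0.          0.          0.          0.        ] [[-0.326, 0.945, 0.005], [0.735, 0.256, -0.628], [-0.595, -0.201, -0.778]] [ 173.0311515  -367.05124037 1801.68677024]
top 397.98910721252673 397.98910721252673 254.35498469812947 191.49049860505855 [-0.01725425  0.          0.          0.          0.        ] [[-0.023, -1.0, -0.006], [-0.994, 0.024, -0.109], [0.109, 0.003, -0.994]] [   8.20933293  535.97530278 1328.02601721]
```

View pics/top0.png

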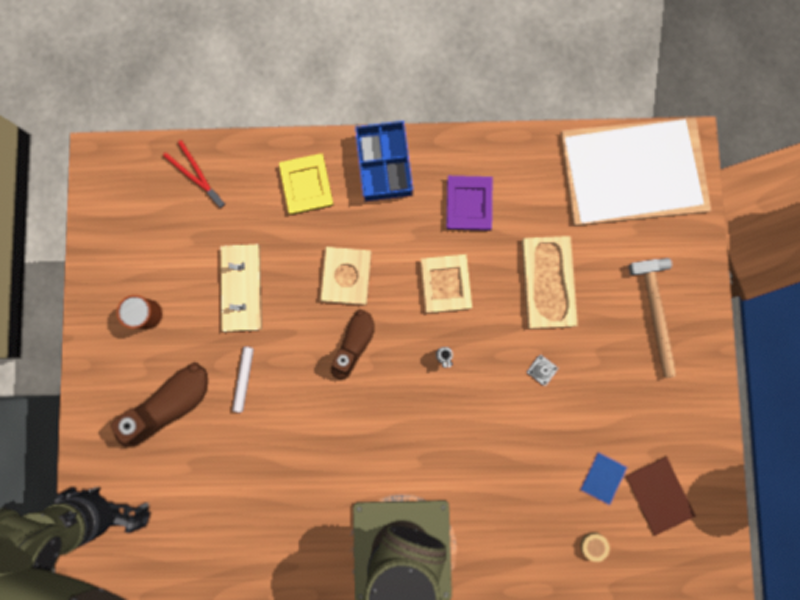

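View pics/scene0.png

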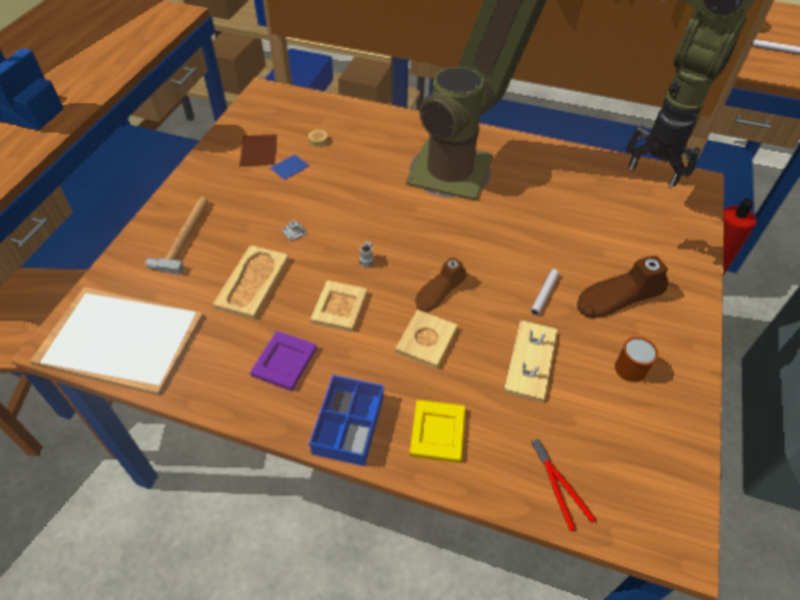

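The top view shows the small foot at (350,345), the large foot at (155,405), the foot board at (549,282), and the clamp at (445,357) with its board at (346,275). The plate is at (542,369) with its wooden board at (446,283), next to purple (469,203) and yellow (305,184) look-alikes. The tube is at (243,380), the clip board at (240,288), the tin at (135,312) and the hammer at (655,315). I choose the small foot and the wooden boards.

```bash
cat > h.py <<'E'
import numpy as np, cv2
from scipy.spatial.transform import Rotation as Ro
def K(f): return np.array([[f['fx'],0,f['cx']],[0,f['fy'],f['cy']],[0,0,1]])
def RT(f,o=None):
    if 'R' in f: return np.array(f['R']),np.array(f['t']).ravel()
    w,x,y,z=o['ee_rot']; T=np.eye(4); T[:3,:3]=Ro.from_quat([x,y,z,w]).as_matrix(); T[:3,3]=o['tcp_pos']
    M=np.linalg.inv(T@f['T_tool_cam']); return M[:3,:3],M[:3,3]
def pix2w(f,uv,z,o=None):
    R,t=RT(f,o); n=cv2.undistortPoints(np.array(uv,float).reshape(-1,1,2),K(f),np.array(f['D'])).reshape(-1,2)
    d=np.c_[n,np.ones(len(n))]@R; c=-R.T@t
    return c+d*((z-c[2])/d[:,2])[:,None]
def w2pix(f,X,o=None):
    R,t=RT(f,o); return cv2.projectPoints(np.array(X,float).reshape(-1,1,3),cv2.Rodrigues(R)[0],t,K(f),np.array(f['D']))[0].reshape(-1,2)
def cloud(f,o=None):
    R,t=RT(f,o); h,w=f['depth'].shape; v,u=np.mgrid[:h,:w]
    n=cv2.undistortPoints(np.stack([u,v],-1).reshape(-1,1,2).astype(float),K(f),np.array(f['D'])).reshape(h,w,2)
    C=np.dstack([n,np.ones((h,w))])*f['depth'][...,None]
    P=(C-t)@R; P[f['depth']==0]=np.nan; return P
E
python3 - <<'E'
import pickle; from h import *
f=pickle.load(open('F0.pkl','rb'))['top']; P=cloud(f); z=P[...,2]
b=z[240:290,150:400]; print('bench z', np.nanmedian(b))
m=(z>7).astype(np.uint8); m[300:]=0
n,l,s,c=cv2.connectedComponentsWithStats(m)
for i in range(1,n):
    if 15<s[i,4]<4000:
        p=P[l==i]; r=cv2.minAreaRect(p[:,:2].astype(np.float32))
        print(np.round(c[i]*800/512),s[i,4],'xy',np.round(r[0]),'size',np.round(r[1]),'ang',round(r[2],1),'zmax',round(p[:,2].max()),'zmed',round(np.median(p[:,2])))
g=f['color'][135:285,130:450,::-1]
cv2.imwrite('pics/c1.png',cv2.resize(g,None,fx=2.5,fy=2.5,interpolation=cv2.INTER_CUBIC))
E
```

```text
bench z -0.5975853883618606
[384. 160.] 946 xy [849.  21.] size [164. 114.] ang 5.8 zmax 56 zmed 20
[194. 173.] 264 xy [836. 443.] size [190.  53.] ang 43.7 zmax 18 zmed 11
[306. 183.] 877 xy [807. 197.] size [123. 100.] ang 11.0 zmax 27 zmed 16
[469. 202.] 887 xy [ 753. -171.] size [100. 125.] ang 85.2 zmax 25 zmed 16
[549. 281.] 1546 xy [ 571. -342.] size [203. 107.] ang 1.7 zmax 26 zmed 14
[240. 287.] 1362 xy [574. 345.] size [191.  88.] ang 1.6 zmax 54 zmed 18
[346. 275.] 957 xy [594. 109.] size [100. 120.] ang 83.7 zmax 26 zmed 17
[446. 283.] 927 xy [ 571. -112.] size [122. 100.] ang 4.3 zmax 27 zmed 16
[656. 309.] 738 xy [ 483. -578.] size [260.  90.] ang 7.6 zmax 32 zmed 23
[138. 312.] 503 xy [519. 569.] size [69. 96.] ang 6.0 zmax 81 zmed 70
[353. 344.] 659 xy [440.  96.] size [ 59. 158.] ang 63.3 zmax 73 zmed 26
[242. 379.] 275 xy [371. 337.] size [ 23. 140.] ang 79.7 zmax 28 zmed 19
[444. 356.] 110 xy [ 410. -103.] size [34. 41.] ang 88.2 zmax 57 zmed 47
[543. 370.] 114 xy [ 377. -319.] size [38. 53.] ang 77.2 zmax 37 zmed 12
[161. 406.] 1534 xy [312. 505.] size [ 84. 231.] ang 44.2 zmax 101 zmed 38
```

View pics/c1.png

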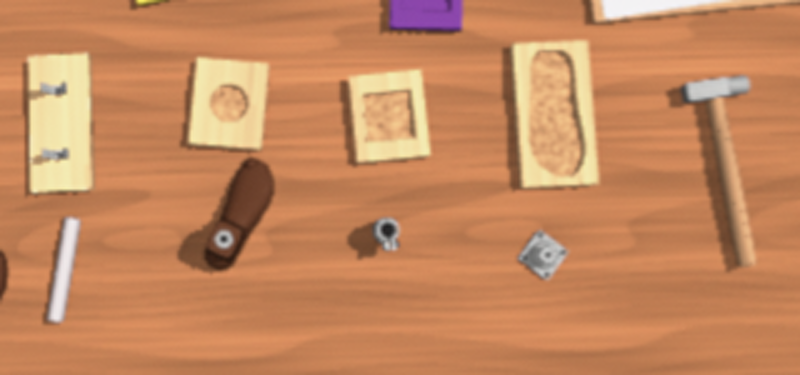

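The crop shows the small foot with its ankle at (223,239) and toes up at (258,170). The clamp is at (387,232) with its ears down-right, and the plate, rotated about 45°, is at (543,255). The foot recess spans (550,65) to (560,165). I'll check numerically which end is the toe end.

```bash
cat >> h.py <<'E'
def plan(o,xyz,yaw,n):
    "n identical rows (shift m, rotvec deg) bringing TCP to xyz, tool down, tool-x yaw (deg)"
    w,x,y,z=o['ee_rot']; A=Ro.from_quat([x,y,z,w]); B=Ro.from_euler('z',yaw,degrees=True)*Ro.from_euler('x',180,degrees=True)
    r=(A.inv()*B).as_rotvec()/n
    S=sum(Ro.from_rotvec(r*k).as_matrix() for k in range(n))
    s=np.linalg.solve(S,A.inv().apply(np.array(xyz)-o['tcp_pos']))
    print('rows',n,'shift m',np.round(s/1000,4).tolist(),'turn',np.round(np.degrees(r),2).tolist(), 'mm/row',round(np.linalg.norm(s),1))
def pose(o):
    w,x,y,z=o['ee_rot']; A=Ro.from_quat([x,y,z,w]).as_matrix()
    print('t',round(o['time_s'],2),'tcp',np.round(o['tcp_pos'],1),'yaw',round(np.degrees(np.arctan2(A[1,0],A[0,0])),2),'tilt',np.round(A[:2,2]*57.3,2),'q6',round(np.degrees(o['q'][5])),'w',round(o['width'],1),'gf',round(o['grasp_force'],1),'F',np.round(o['wrist_force'],1))
E
python3 - <<'E'
import pickle; from h import *; from cell import get_obs,optics
D=pickle.load(open('F0.pkl','rb'));f=D['top'];P=cloud(f)
g=f['color'].astype(int)
# recess: cork darker than wood. Sample grid in board frame
import math
for nm,f in D.items():
  g=f['color']; c,s=math.cos(math.radians(1.7)),math.sin(math.radians(1.7))
  print(nm)
  for X in range(-100,101,10):
    row=[]
    for Y in range(-52,53,4):
        p=[571+c*X-s*Y,-342+s*X+c*Y,18]
        u,v=w2pix(f,p)[0]; q=cv2.getRectSubPix(g,(1,1),(float(u),float(v)))[0,0]; row.append('%3d'%q[1])
    print(X,' '.join(row))
o=get_obs();pose(o); w=optics.grab_frame('wrist'); print(w['fx'],w['cx'],w['cy'],w['D'],np.round(w['T_tool_cam'],3))
fx=pix2w(D['top'],[(130+223/2.5,135+239/2.5)],65); print('ankle',fx)
print('clamp top',pix2w(D['top'],[(130+387/2.5,135+230/2.5)],50))
E
```

```text
scene
-100 132 151 166 175 179 174 166 162 165 169 169 170 169 168 166 164 164 167 170 170 167 166 168 171 170 163 146
-90 135 172 196 207 211 209 198 184 176 169 169 173 171 166 167 173 183 195 202 204 201 199 199 201 204 201 179
-80 136 173 198 207 210 201 177 148 122 109 126 137 141 143 143 142 143 153 173 190 197 198 199 201 204 201 182
-70 142 176 197 203 196 170 135 111 110 122 143 155 160 162 161 155 149 146 146 147 155 175 194 201 204 201 181
-60 141 176 198 196 171 132 106 110 129 147 153 159 163 161 159 159 157 154 153 155 156 161 178 195 202 200 173
-50 142 177 198 197 164 119 108 143 158 156 155 157 156 152 151 152 151 152 154 155 157 156 159 180 199 201 177
-40 139 178 198 194 157 115 109 129 144 150 152 154 154 152 153 154 149 147 149 147 148 149 150 163 192 201 179
-30 137 175 196 200 167 118 102 122 144 152 153 151 146 144 148 151 151 153 154 155 156 157 155 166 192 200 176
-20 144 178 197 203 189 144 107 112 141 158 161 159 155 150 148 150 152 150 148 146 147 148 148 170 194 199 170
-10 146 179 196 203 193 154 112 108 133 152 161 164 163 162 155 151 154 160 156 148 1
[... 3436 characters left out ...]
5 201 206 218 228 229 225 220 221 227 226 176
100 148 158 163 168 169 165 162 165 168 166 162 161 162 164 163 159 159 164 171 176 173 169 169 171 170 164 141
t 0.1 tcp [164.4 498.  230.6] yaw 161.73 tilt [-0.03 -0.09] q6 90 w 85.3 gf 0.0 F [ 0.   0.5 -0.5]
300.9739569766757 253.60964635133195 195.45873573360814 [-0.05517127  0.          0.          0.          0.        ] [[-1.00000e-03 -9.48000e-01 -3.17000e-01  8.06520e+01]
 [ 1.00000e+00 -1.00000e-03 -0.00000e+00 -8.10000e-02]
 [-0.00000e+00 -3.17000e-01  9.48000e-01 -1.41846e+02]
 [ 0.00000e+00  0.00000e+00  0.00000e+00  1.00000e+00]]
ankle [[405.5650237  113.95386628  65.        ]]
clamp top [[ 412.56408076 -103.00157118   50.        ]]
```

```bash
python3 - <<'E'
from h import *; from cell import get_obs
o=get_obs(); plan(o,[405,114,210],153.3,16)
E
```

```text
rows 16 shift m [-0.023, -0.0165, 0.0013] turn [-0.01, 0.0, 0.53] mm/row 28.4
```

arm_command:
  moves:
    - [[-0.023,-0.0165,0.0013],[0,0,0.53],1]
    - [[-0.023,-0.0165,0.0013],[0,0,0.53],1]
    - [[-0.023,-0.0165,0.0013],[0,0,0.53],1]
    - [[-0.023,-0.0165,0.0013],[0,0,0.53],1]
    - [[-0.023,-0.0165,0.0013],[0,0,0.53],1]
    - [[-0.023,-0.0165,0.0013],[0,0,0.53],1]
    - [[-0.023,-0.0165,0.0013],[0,0,0.53],1]
    - [[-0.023,-0.0165,0.0013],[0,0,0.53],1]

```text
time_s: 0.82
tcp_pos: [292.2, 310.0, 220.7]
ee_rot: [-0.0, 0.195, 0.981, -0.0]
wrist_force: [2.0, 1.0, -0.6]
width: 85.4
grasp_force: 0.0
```

arm_command:
  moves:
    - [[-0.023,-0.0165,0.0013],[0,0,0.53],1]
    - [[-0.023,-0.0165,0.0013],[0,0,0.53],1]
    - [[-0.023,-0.0165,0.0013],[0,0,0.53],1]
    - [[-0.023,-0.0165,0.0013],[0,0,0.53],1]
    - [[-0.023,-0.0165,0.0013],[0,0,0.53],1]
    - [[-0.023,-0.0165,0.0013],[0,0,0.53],1]
    - [[-0.023,-0.0165,0.0013],[0,0,0.53],1]
    - [[-0.023,-0.0165,0.0013],[0,0,0.53],1]

```text
time_s: 1.48
tcp_pos: [405.3, 113.9, 210.3]
ee_rot: [-0.0, 0.232, 0.973, -0.0]
wrist_force: [0.2, 0.6, 0.3]
width: 85.0
grasp_force: 0.0
```

```bash
cat >> h.py <<'E'
def look(name):
    from cell import get_obs,optics; import pickle
    o=get_obs(); f=optics.grab_frame('wrist'); pose(o); pickle.dump((o,f),open(name+'.pkl','wb'))
    cv2.imwrite(f'pics/{name}.png',cv2.resize(f['color'][:,:,::-1],(768,576),interpolation=cv2.INTER_CUBIC)); return o,f
E
python3 -c "
from h import *; look('w1')"
```

```text
t 1.48 tcp [405.3 113.9 210.3] yaw 153.23 tilt [-0.01 -0.  ] q6 42 w 85.0 gf 0.0 F [0.2 0.6 0.3]
```

View pics/w1.png

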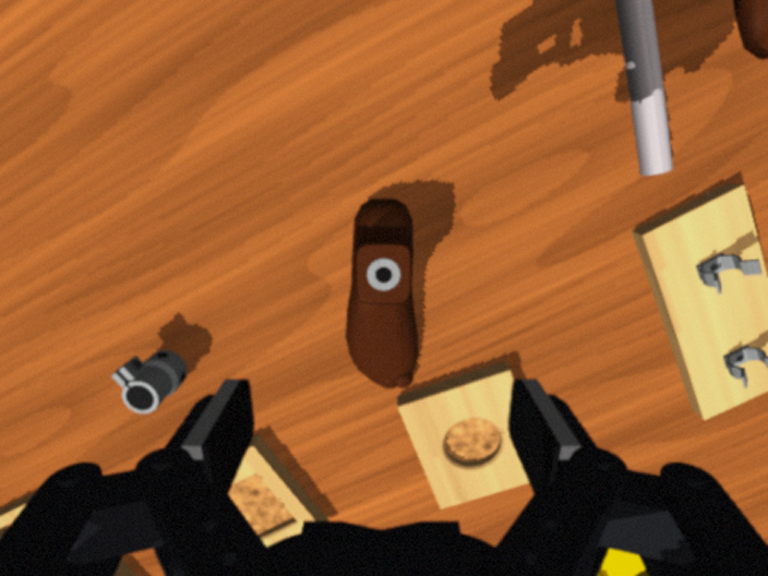

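The wrist view shows the small foot upright in the picture, with its ankle ring at (384,274) and toes at (388,385). The clamp bore is at (141,396) with its ears up-left at (125,375), and the clamp board's recess is at (472,441).

```bash
python3 - <<'E'
from h import *; import pickle
o,f=pickle.load(open('w1.pkl','rb'))
q=lambda u,v,z:np.round(pix2w(f,[(u/1.5,v/1.5)],z,o)[0],1)
a=q(384,274,65); print('ankle',a)
L=q(357,247,65)-q(358,302,65);R=q(410,246,65)-q(410,302,65)
for d in(L,R): print(np.degrees(np.arctan2(d[1],d[0])), np.linalg.norm(d))
print('col width',np.linalg.norm(q(358,274,65)-q(410,274,65)))
print('heel',q(384,199,20),'toe',q(398,388,8))
d=q(398,388,8)-a; print(np.degrees(np.arctan2(d[1],d[0])))
print('clamp',q(141,396,50),'ears',q(125,375,48)); print('clamp recess',q(472,438,18))
P=cloud(f,o); print('z ankle top depth',P[182-8:182-4,256-8:256+8,2].mean())
from cell import get_obs; plan(get_obs(),[a[0],a[1],120],153.2,8)
E
```

```text
ankle [408.1 115.1  65. ]
153.36738307651376 37.92373926711345
154.49832146067695 38.556452118938545
col width 34.39098719141398
heel [369.2 135.1  20. ] toe [520.2  72.9   8. ]
-20.628826608389698
clamp [ 414.7 -100.1   50. ] ears [ 394.5 -101.8   48. ]
clamp recess [589.6 111.3  18. ]
z ankle top depth 64.99630698643122
rows 8 shift m [0.0002, 0.0006, 0.0113] turn [-0.02, 0.03, -0.03] mm/row 11.3
```

arm_command:
  moves:
    - [[0.0002,0.0006,0.016],[0,0,-0.08],1]
    - [[0.0002,0.0006,0.016],[0,0,-0.08],1]
    - [[0.0002,0.0006,0.016],[0,0,-0.08],1]
    - [[0.0002,0.0006,0.016],[0,0,-0.08],1]
    - [[0.0002,0.0006,0.016],[0,0,-0.08],1]
    - [[0.0002,0.0006,0.016],[0,0,-0.08],1]
    - [[0.0002,0.0006,0.016],[0,0,-0.08],1]
    - [[0.0002,0.0006,0.016],[0,0,-0.08],1]

```text
time_s: 2.2
tcp_pos: [405.4, 120.4, 81.7]
ee_rot: [-0.0, 0.226, 0.974, -0.0]
wrist_force: [0.4, -0.4, 0.2]
width: 85.1
grasp_force: 0.0
```

arm_command:
  moves:
    - [[0,0,0.009],[0,0,0],1]
    - [[0,0,0.009],[0,0,0],1]
    - [[0,0,0.009],[0,0,0],1]
    - [[0,0,0.008],[0,0,0],1]
    - [[0,0,0.006],[0,0,0],1]
    - [[0,0,0.003],[0,0,0],1]
    - [[0,0,0],[0,0,0],0]
    - [[0,0,0],[0,0,0],-0.5]
  force: 40

```text
time_s: 2.87
tcp_pos: [405.8, 120.3, 38.6]
ee_rot: [-0.0, 0.226, 0.974, 0.0]
wrist_force: [-0.3, 0.3, -0.1]
width: 63.8
grasp_force: 0.0
```

arm_command:
  moves:
    - [[0,0,0],[0,0,0],-1]
    - [[0,0,0],[0,0,0],-1]
    - [[0,0,0],[0,0,0],-1]
    - [[0,0,0],[0,0,0],-1]
    - [[0,0,0],[0,0,0],-1]
    - [[0,0,0],[0,0,0],-1]
    - [[0,0,0],[0,0,0],-1]
    - [[0,0,0],[0,0,0],-1]

```text
time_s: 3.53
tcp_pos: [405.9, 120.0, 39.1]
ee_rot: [0.0, 0.226, 0.974, -0.0]
wrist_force: [-1.6, -1.9, 5.0]
width: 37.7
grasp_force: 40.0
```

arm_command:
  moves:
    - [[0,0,-0.005],[0,0,0],-1]
    - [[0,0,-0.015],[0,0,0],-1]
    - [[0,0,-0.025],[0,0,0],-1]
    - [[0,0,-0.03],[0,0,0],-1]
    - [[0,0,-0.03],[0,0,0],-1]
    - [[0,0,-0.03],[0,0,0],-1]
    - [[0,0,-0.02],[0,0,0],-1]
    - [[0,0,-0.005],[0,0,0],-1]

```text
time_s: 4.2
tcp_pos: [407.9, 121.1, 202.1]
ee_rot: [0.003, 0.226, 0.974, 0.002]
wrist_force: [0.5, -0.2, -1.4]
width: 37.9
grasp_force: 40.2
```

```bash
python3 - <<'E'
from h import *; from cell import get_obs
o=get_obs(); pose(o); plan(o,[613,-341,200],1.7,23)
E
```

```text
t 4.2 tcp [407.9 121.1 202.1] yaw 153.9 tilt [0.36 0.13] q6 43 w 37.9 gf 40.2 F [ 0.5 -0.2 -1.4]
rows 23 shift m [-0.0253, 0.0163, 0.0002] turn [0.02, -0.01, 6.62] mm/row 30.1
```

arm_command:
  moves:
    - [[-0.0253,0.0163,0],[0,0,6.62],-1]
    - [[-0.0253,0.0163,0],[0,0,6.62],-1]
    - [[-0.0253,0.0163,0],[0,0,6.62],-1]
    - [[-0.0253,0.0163,0],[0,0,6.62],-1]
    - [[-0.0253,0.0163,0],[0,0,6.62],-1]
    - [[-0.0253,0.0163,0],[0,0,6.62],-1]
    - [[-0.0253,0.0163,0],[0,0,6.62],-1]
    - [[-0.0253,0.0163,0],[0,0,6.62],-1]

```text
time_s: 4.87
tcp_pos: [629.4, 54.2, 196.3]
ee_rot: [-0.001, 0.638, 0.77, -0.001]
wrist_force: [-0.1, 1.1, -1.4]
width: 37.5
grasp_force: 40.1
```

arm_command:
  moves:
    - [[-0.0253,0.0163,0],[0,0,6.62],-1]
    - [[-0.0253,0.0163,0],[0,0,6.62],-1]
    - [[-0.0253,0.0163,0],[0,0,6.62],-1]
    - [[-0.0253,0.0163,0],[0,0,6.62],-1]
    - [[-0.0253,0.0163,0],[0,0,6.62],-1]
    - [[-0.0253,0.0163,0],[0,0,6.62],-1]
    - [[-0.0253,0.0163,0],[0,0,6.62],-1]
    - [[-0.0253,0.0163,0],[0,0,6.62],-1]

```text
time_s: 5.53
tcp_pos: [710.3, -164.4, 195.7]
ee_rot: [-0.001, 0.915, 0.404, -0.001]
wrist_force: [1.0, 0.6, -2.0]
width: 37.5
grasp_force: 40.1
```

arm_command:
  moves:
    - [[-0.0253,0.0163,0],[0,0,6.62],-1]
    - [[-0.0253,0.0163,0],[0,0,6.62],-1]
    - [[-0.0253,0.0163,0],[0,0,6.62],-1]
    - [[-0.0253,0.0163,0],[0,0,6.62],-1]
    - [[-0.0253,0.0163,0],[0,0,6.62],-1]
    - [[-0.0253,0.0163,0],[0,0,6.62],-1]
    - [[-0.0253,0.0163,0],[0,0,6.62],-1]
    - [[0,0,0],[0,0,0],-1]

```text
time_s: 6.2
tcp_pos: [605.3, -346.4, 196.5]
ee_rot: [0.0, 1.0, 0.01, -0.003]
wrist_force: [0.5, 1.0, -1.9]
width: 37.6
grasp_force: 40.2
```

arm_command:
  moves:
    - [[0,0,0],[0,0,0],-1]
    - [[0,0,0],[0,0,0],-1]
    - [[0,0,0],[0,0,0],-1]
    - [[0,0,0],[0,0,0],-1]
    - [[0,0,0],[0,0,0],-1]
    - [[0,0,0],[0,0,0],-1]
    - [[0,0,0],[0,0,0],-1]
    - [[0,0,0],[0,0,0],-1]

```text
time_s: 6.87
tcp_pos: [610.8, -342.2, 198.5]
ee_rot: [0.0, 1.0, 0.015, 0.0]
wrist_force: [0.5, -0.7, -2.3]
width: 37.5
grasp_force: 40.2
```

```bash
python3 -c "
from h import *; look('w2')"
```

```text
t 6.87 tcp [ 610.8 -342.2  198.5] yaw 1.67 tilt [ 0.01 -0.  ] q6 149 w 37.5 gf 40.2 F [ 0.5 -0.7 -2.3]
```

View pics/w2.png

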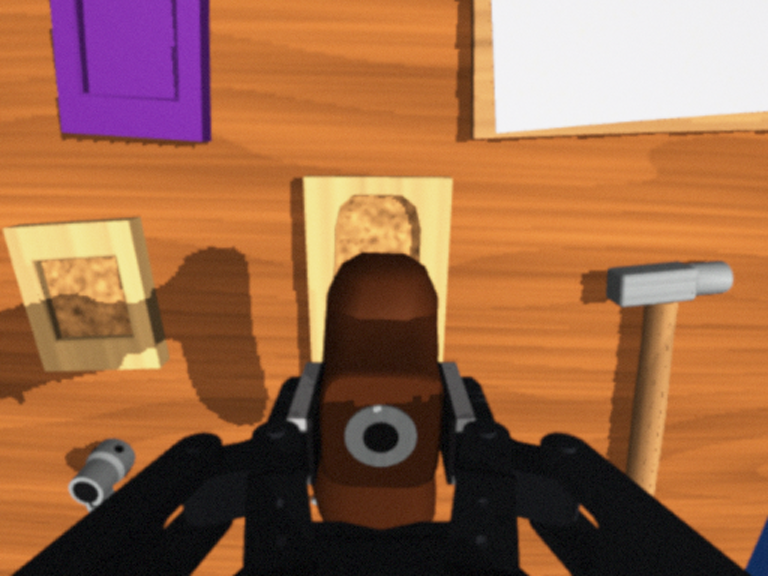

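The wrist view shows the foot in the grip with its ankle ring at (381,436). The board's far corners are at (303,178) and (452,177), and the heel end of the recess is at (378,194), spanning 335 to 419 at row 240.

```bash
python3 - <<'E'
from h import *; import pickle
o,f=pickle.load(open('w2.pkl','rb'))
q=lambda u,v,z:np.round(pix2w(f,[(u/1.5,v/1.5)],z,o)[0],1)
A=q(303,178,18);B=q(452,177,18);print(A,B,'w',np.linalg.norm(A-B),'yaw',np.degrees(np.arctan2(*(A-B)[1::-1]))-90)
for a,b in(((313,360),(303,178)),((442,360),(452,177))):
    d=q(*b,18)-q(*a,18);print('edge yaw',np.degrees(np.arctan2(d[1],d[0])),q(*a,18))
print('recess heel end',q(378,194,18),'sides',q(335,240,18),q(419,240,18))
print('ring',q(381,436,224.5)); P=cloud(f,o);print('ring z',P[int(436/1.5)-12,254-10:254+10,2])
for u in (324,440): print('col edge',q(u,436,224.5))
print('plate recess',[q(*p,18) for p in((37,262),(118,256),(131,338),(56,340))])
E
```

```text
[ 668.7 -286.9   18. ] [ 672.3 -390.7   18. ] w 103.86240898419409 yaw 1.9863406958821486
edge yaw 1.8370823080969874 [ 528.4 -291.4   18. ]
edge yaw 1.2188752351312977 [ 531.3 -393.7   18. ]
recess heel end [ 659.  -339.5   18. ] sides [ 625.3 -309.2   18. ] [ 627.1 -370.1   18. ]
ring [ 608.3 -342.7  224.5]
ring z [224.3440358  225.27351716 223.40104403 224.76920327 224.41740755
 224.97259196 224.78122362 224.82532455 224.51138035 225.08754204
 225.13067138 223.42388839 225.17742995 224.97405035 224.11076355
 224.21328694 224.08868372 224.78199672 224.7999332  225.21875367]
col edge [ 607.7 -325.4  224.5]
col edge [ 608.7 -360.6  224.5]
plate recess [array([603.2, -81.4,  18. ]), array([ 609.3, -146.7,   18. ]), array([ 542.7, -146.9,   18. ]), array([538.6, -83.6,  18. ])]
```

arm_command:
  moves:
    - [[0,-0.0002,0.01],[0,0,0],-1]
    - [[0,-0.0002,0.018],[0,0,0],-1]
    - [[0,-0.0002,0.02],[0,0,0],-1]
    - [[0,-0.0003,0.02],[0,0,0],-1]
    - [[0,-0.0003,0.02],[0,0,0],-1]
    - [[0,-0.0002,0.02],[0,0,0],-1]
    - [[0,-0.0002,0.012],[0,0,0],-1]
    - [[0,-0.0002,0.005],[0,0,0],-1]

```text
time_s: 7.58
tcp_pos: [608.4, -339.7, 70.0]
ee_rot: [-0.001, 1.0, 0.014, -0.002]
wrist_force: [-0.5, 1.0, -2.9]
width: 37.4
grasp_force: 40.1
```

arm_command:
  moves:
    - [[0,0,0.003],[0,0,0],-1]
    - [[0,0,0.003],[0,0,0],-1]
    - [[0,0,0.003],[0,0,0],-1]
    - [[0,0,0.003],[0,0,0],-1]
    - [[0,0,0.003],[0,0,0],-1]
    - [[0,0,0.003],[0,0,0],-1]
    - [[0,0,0.003],[0,0,0],-1]
    - [[0,0,0.002],[0,0,0],-1]

```text
time_s: 8.25
tcp_pos: [610.3, -340.7, 50.2]
ee_rot: [-0.0, 1.0, 0.014, -0.0]
wrist_force: [-0.5, -0.4, -2.1]
width: 37.3
grasp_force: 40.2
```

```bash
python3 -c "
from h import *; from cell import get_obs; pose(get_obs())"
```

```text
t 8.25 tcp [ 610.3 -340.7   50.2] yaw 1.63 tilt [-0.01  0.  ] q6 149 w 37.3 gf 40.2 F [-0.5 -0.4 -2.1]
```

arm_command:
  moves:
    - [[0,0,0.0006],[0,0,0],-1]
    - [[0,0,0.0006],[0,0,0],-1]
    - [[0,0,0.0006],[0,0,0],-1]
    - [[0,0,0.0006],[0,0,0],-1]
    - [[0,0,0],[0,0,0],-1]
    - [[0,0,0],[0,0,0],-1]
    - [[0,0,0],[0,0,0],-1]
    - [[0,0,0],[0,0,0],-1]

```text
time_s: 8.92
tcp_pos: [610.6, -340.8, 48.3]
ee_rot: [0.0, 1.0, 0.014, 0.0]
wrist_force: [0.1, -0.4, -1.4]
width: 37.5
grasp_force: 40.2
```

arm_command:
  moves:
    - [[0,0,0.0004],[0,0,0],-1]
    - [[0,0,0.0004],[0,0,0],-1]
    - [[0,0,0.0004],[0,0,0],-1]
    - [[0,0,0.0003],[0,0,0],-1]
    - [[0,0,0],[0,0,0],-1]
    - [[0,0,0],[0,0,0],-1]
    - [[0,0,0],[0,0,0],-1]
    - [[0,0,0],[0,0,0],-1]

```text
time_s: 9.58
tcp_pos: [610.6, -340.8, 48.1]
ee_rot: [0.0, 1.0, 0.014, 0.001]
wrist_force: [-2.8, 1.9, 7.4]
width: 37.7
grasp_force: 41.2
```

arm_command:
  moves:
    - [[0,0,0],[0,0,0],0.0]
    - [[0,0,0],[0,0,0],0.2]
    - [[0,0,0],[0,0,0],0.4]
    - [[0,0,0],[0,0,0],0.6]
    - [[0,0,0],[0,0,0],0.6]
    - [[0,0,-0.006],[0,0,0],0.6]
    - [[0,0,-0.015],[0,0,0],0.6]
    - [[0,0,-0.02],[0,0,0],0.6]

```text
time_s: 10.25
tcp_pos: [609.1, -340.0, 86.3]
ee_rot: [-0.001, 1.0, 0.014, -0.002]
wrist_force: [0.0, -0.3, -0.6]
width: 68.6
grasp_force: 0.0
```

arm_command:
  moves:
    - [[0,0,-0.025],[0,0,0],1]
    - [[0,0,-0.025],[0,0,0],1]
    - [[0,0,-0.025],[0,0,0],1]
    - [[0,0,-0.02],[0,0,0],1]
    - [[0,0,-0.01],[0,0,0],1]
    - [[0,0,0],[0,0,0],1]
    - [[0,0,0],[0,0,0],1]
    - [[0,0,0],[0,0,0],1]

```text
time_s: 10.92
tcp_pos: [609.7, -340.3, 190.9]
ee_rot: [-0.001, 1.0, 0.014, -0.001]
wrist_force: [0.3, 0.0, -0.8]
width: 85.3
grasp_force: 0.0
```

```bash
python3 -c "
from h import *; look('w3')"
```

```text
t 10.92 tcp [ 609.7 -340.3  190.9] yaw 1.63 tilt [-0.14  0.07] q6 149 w 85.3 gf 0.0 F [ 0.3  0.  -0.8]
```

View pics/w3.png

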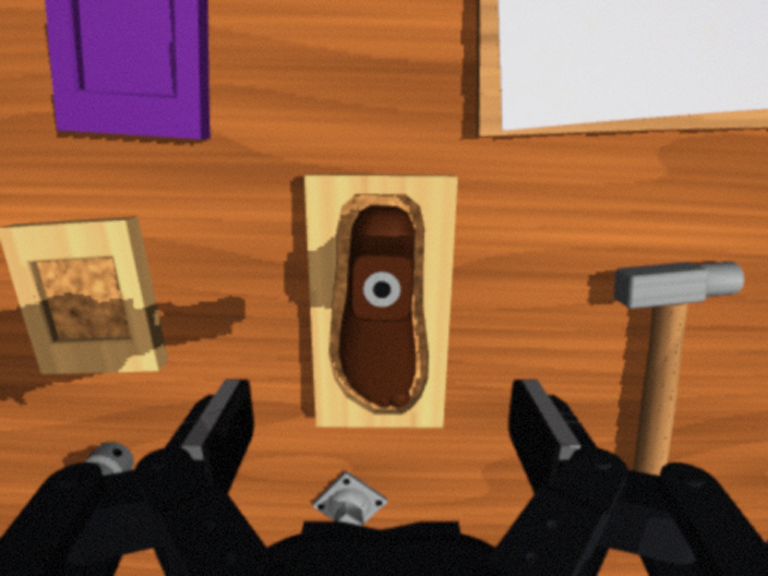

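The foot sits in its recess with a cork margin all round; the ankle ring is at (382,289) and the toes are at the board's toe end. Next is the clamp, approached with the hand turned half round so that the last joint stays in range at its board.

```bash
python3 - <<'E'
from h import *; import pickle; from cell import get_obs
o,f=pickle.load(open('w3.pkl','rb'))
P=cloud(f,o); print('ring z (74)',np.median(P[183:187,254-8:254+8,2]), pix2w(f,[(382/1.5,289/1.5)],74,o))
plan(get_obs(),[415,-100,170],184.9,28)
E
```

```text
ring z (74) nan [[ 607.98520037 -341.48066388   74.        ]]
rows 28 shift m [-0.0143, 0.0092, 0.0008] turn [0.01, 0.01, 6.31] mm/row 17.0
```

```bash
python3 - <<'E'
import re
s=open('h.py').read()
s=s.replace("def plan(o,xyz,yaw,n):","def plan(o,xyz,yaw,n,tz=None):").replace("    S=sum(","    if tz is not None: r=np.array([0,0,np.radians(tz)/n])\n    S=sum(")
open('h.py','w').write(s)
from h import *; from cell import get_obs
o=get_obs(); pose(o); plan(o,[415,-100,170],184.9,28,-183.3)
E
```

```text
t 10.97 tcp [ 609.5 -340.2  190.5] yaw 1.63 tilt [-0.17  0.1 ] q6 149 w 85.6 gf 0.0 F [0.5 0.4 0.3]
rows 28 shift m [0.0137, -0.0111, 0.0008] turn [0.0, 0.0, -6.55] mm/row 17.7
```

arm_command:
  moves:
    - [[0.0137,-0.0111,0.0008],[0,0,-6.55],1]
    - [[0.0137,-0.0111,0.0008],[0,0,-6.55],1]
    - [[0.0137,-0.0111,0.0008],[0,0,-6.55],1]
    - [[0.0137,-0.0111,0.0008],[0,0,-6.55],1]
    - [[0.0137,-0.0111,0.0008],[0,0,-6.55],1]
    - [[0.0137,-0.0111,0.0008],[0,0,-6.55],1]
    - [[0.0137,-0.0111,0.0008],[0,0,-6.55],1]
    - [[0.0137,-0.0111,0.0008],[0,0,-6.55],1]

```text
time_s: 11.63
tcp_pos: [670.7, -217.6, 183.8]
ee_rot: [-0.001, 0.89, 0.457, -0.001]
wrist_force: [-0.3, -0.2, 0.4]
width: 85.8
grasp_force: 0.0
```

arm_command:
  moves:
    - [[0.0137,-0.0111,0.0008],[0,0,-6.55],1]
    - [[0.0137,-0.0111,0.0008],[0,0,-6.55],1]
    - [[0.0137,-0.0111,0.0008],[0,0,-6.55],1]
    - [[0.0137,-0.0111,0.0008],[0,0,-6.55],1]
    - [[0.0137,-0.0111,0.0008],[0,0,-6.55],1]
    - [[0.0137,-0.0111,0.0008],[0,0,-6.55],1]
    - [[0.0137,-0.0111,0.0008],[0,0,-6.55],1]
    - [[0.0137,-0.0111,0.0008],[0,0,-6.55],1]

```text
time_s: 12.3
tcp_pos: [610.0, -95.0, 177.8]
ee_rot: [-0.001, 0.596, 0.803, -0.001]
wrist_force: [0.4, -0.7, 0.5]
width: 85.1
grasp_force: 0.0
```

arm_command:
  moves:
    - [[0.0137,-0.0111,0.0008],[0,0,-6.55],1]
    - [[0.0137,-0.0111,0.0008],[0,0,-6.55],1]
    - [[0.0137,-0.0111,0.0008],[0,0,-6.55],1]
    - [[0.0137,-0.0111,0.0008],[0,0,-6.55],1]
    - [[0.0137,-0.0111,0.0008],[0,0,-6.55],1]
    - [[0.0137,-0.0111,0.0008],[0,0,-6.55],1]
    - [[0.0137,-0.0111,0.0008],[0,0,-6.55],1]
    - [[0.0137,-0.0111,0.0008],[0,0,-6.55],1]

```text
time_s: 12.97
tcp_pos: [475.8, -68.2, 171.9]
ee_rot: [-0.002, 0.18, 0.984, -0.0]
wrist_force: [0.2, -0.5, -0.5]
width: 85.2
grasp_force: 0.0
```

arm_command:
  moves:
    - [[0.0137,-0.0111,0.0008],[0,0,-6.55],1]
    - [[0.0137,-0.0111,0.0008],[0,0,-6.55],1]
    - [[0.0137,-0.0111,0.0008],[0,0,-6.55],1]
    - [[0.0137,-0.0111,0.0008],[0,0,-6.55],1]
    - [[0,0,0],[0,0,0],1]
    - [[0,0,0],[0,0,0],1]
    - [[0,0,0],[0,0,0],1]
    - [[0,0,0],[0,0,0],1]

```text
time_s: 13.63
tcp_pos: [416.7, -100.9, 169.9]
ee_rot: [0.0, -0.044, 0.999, 0.0]
wrist_force: [0.2, 1.4, 0.1]
width: 85.3
grasp_force: 0.0
```

```bash
python3 -c "
from h import *; look('w4')"
```

```text
t 13.63 tcp [ 416.7 -100.9  169.9] yaw -175.01 tilt [0.01 0.01] q6 -19 w 85.3 gf 0.0 F [0.2 1.4 0.1]
```

View pics/w4.png

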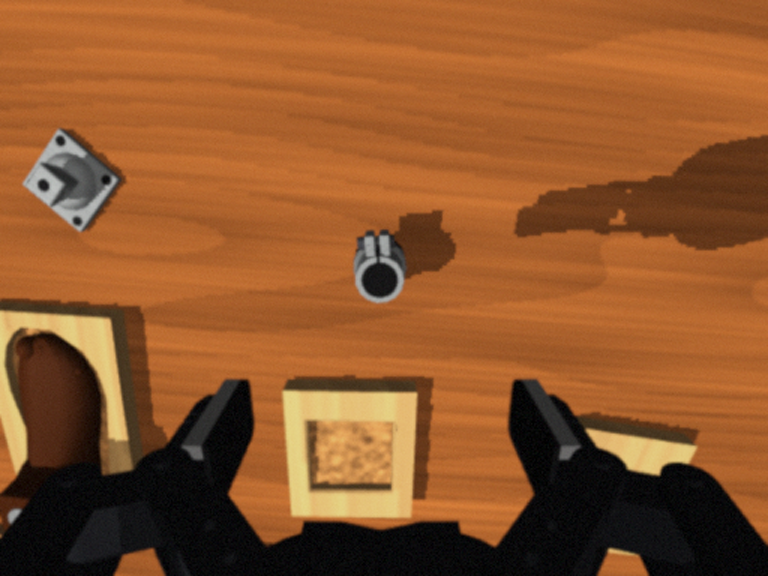

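The clamp bore is at (380,279) with its ears just above at (377,240). The plate's corners are at (62,130), (118,180), (82,230) and (24,183). The plate board is at (283..417, 388..516) with its recess at (307..394, 421..488).

```bash
python3 - <<'E'
from h import *; import pickle; from cell import get_obs
o,f=pickle.load(open('w4.pkl','rb'))
q=lambda u,v,z:np.round(pix2w(f,[(u/1.5,v/1.5)],z,o)[0],1)
c=q(380,279,50); e=q(377,240,48); print('clamp',c,'ears',e,np.degrees(np.arctan2(*(e-c)[1::-1])),'sleeve d',np.linalg.norm(q(355,279,50)-q(405,279,50)))
p=np.array([q(*v,6) for v in((62,130),(118,180),(82,230),(24,183))]); print(p,'plate',p.mean(0))
for i in range(4): d=p[(i+1)%4]-p[i]; print(np.linalg.norm(d),np.degrees(np.arctan2(d[1],d[0])))
b=np.array([q(*v,18) for v in((283,388),(417,388),(411,516),(291,516))]);print('board',b,b.mean(0),[np.linalg.norm(b[(i+1)%4]-b[i]) for i in range(4)])
b=np.array([q(*v,18) for v in((307,421),(394,421),(391,488),(310,488))]);print('recess',b.mean(0))
d=b[1]-b[0];print(np.degrees(np.arctan2(d[1],d[0])))
o=get_obs();pose(o);plan(o,[c[0],c[1],80],185,8)
E
```

```text
clamp [ 414.5 -101.8   50. ] ears [ 391.2 -105.6   48. ] -170.73717482530068 sleeve d 30.311713907332926
[[ 343.3 -318.5    6. ]
 [ 373.4 -282.5    6. ]
 [ 409.8 -311.7    6. ]
 [ 379.9 -350.2    6. ]] plate [ 376.6   -315.725    6.   ]
46.925579378415755 50.10062962534476
46.66476186588764 -38.73650938566542
48.74689733716395 -127.83374884028781
48.419520856778384 139.10350121790606
board [[ 514.3 -165.5   18. ]
 [ 505.5  -66.5   18. ]
 [ 627.6  -57.4   18. ]
 [ 636.8 -157.5   18. ]] [ 571.05  -111.725   18.   ] [np.float64(99.39034158307335), np.float64(122.4386376925193), np.float64(100.52188816372282), np.float64(122.76094655874888)]
recess [ 570.475 -111.725   18.   ]
95.10062962534471
t 13.68 tcp [ 416.8 -100.9  170. ] yaw -174.98 tilt [0.01 0.01] q6 -19 w 85.5 gf 0.0 F [-0.3  0.5  0.9]
rows 8 shift m [0.0003, -0.0001, 0.0113] turn [0.0, 0.0, 0.0] mm/row 11.3
```

arm_command:
  moves:
    - [[0.0002,-0.0001,0.01],[0,0,-0.4],1]
    - [[0.0002,-0.0001,0.015],[0,0,-0.4],1]
    - [[0.0002,-0.0001,0.018],[0,0,-0.4],1]
    - [[0.0002,-0.0001,0.018],[0,0,-0.4],1]
    - [[0.0002,-0.0001,0.018],[0,0,-0.4],1]
    - [[0.0002,-0.0001,0.014],[0,0,-0.4],1]
    - [[0.0002,-0.0001,0.01],[0,0,-0.4],1]
    - [[0.0002,-0.0001,0.007],[0,0,-0.4],1]

```text
time_s: 14.35
tcp_pos: [414.4, -101.7, 59.0]
ee_rot: [-0.001, -0.072, 0.997, 0.0]
wrist_force: [-1.0, 0.4, -0.1]
width: 85.7
grasp_force: 0.0
```

arm_command:
  moves:
    - [[0,0,0.008],[0,0,0],0.6]
    - [[0,0,0.008],[0,0,0],0.4]
    - [[0,0,0.008],[0,0,0],0.3]
    - [[0,0,0.006],[0,0,0],0.2]
    - [[0,0,0.004],[0,0,0],0.2]
    - [[0,0,0.002],[0,0,0],0.2]
    - [[0,0,0],[0,0,0],0.1]
    - [[0,0,0],[0,0,0],0]

```text
time_s: 15.02
tcp_pos: [414.6, -102.2, 24.3]
ee_rot: [0.0, -0.072, 0.997, -0.0]
wrist_force: [0.4, -0.2, -0.1]
width: 42.8
grasp_force: 0.0
```

arm_command:
  moves:
    - [[0,0,0],[0,0,0],-0.15]
    - [[0,0,0],[0,0,0],-0.3]
    - [[0,0,0],[0,0,0],-0.5]
    - [[0,0,0],[0,0,0],-1]
    - [[0,0,0],[0,0,0],-1]
    - [[0,0,0],[0,0,0],-1]
    - [[0,0,0],[0,0,0],-1]
    - [[0,0,0],[0,0,0],-1]

```text
time_s: 15.68
tcp_pos: [414.8, -102.1, 24.7]
ee_rot: [0.0, -0.072, 0.997, 0.0]
wrist_force: [-1.3, 1.4, 6.2]
width: 28.3
grasp_force: 39.0
```

arm_command:
  moves:
    - [[0,0,-0.004],[0,0,0],-1]
    - [[0,0,-0.01],[0,0,0],-1]
    - [[0,0,-0.02],[0,0,0],-1]
    - [[0,0,-0.025],[0,0,0],-1]
    - [[0,0,-0.025],[0,0,0],-1]
    - [[0,0,-0.02],[0,0,0],-1]
    - [[0,0,-0.015],[0,0,0],-1]
    - [[0,0,-0.006],[0,0,0],-1]

```text
time_s: 16.35
tcp_pos: [415.6, -102.7, 151.3]
ee_rot: [0.002, -0.072, 0.997, -0.001]
wrist_force: [1.3, -0.4, -1.8]
width: 28.1
grasp_force: 39.1
```

arm_command:
  moves:
    - [[-0.0127,0.0116,0],[0,0,0],-1]
    - [[-0.0167,0.0146,0],[0,0,0],-1]
    - [[-0.0167,0.0146,0],[0,0,0],-1]
    - [[-0.0167,0.0146,0],[0,0,0],-1]
    - [[-0.0167,0.0146,0],[0,0,0],-1]
    - [[-0.0167,0.0146,0],[0,0,0],-1]
    - [[-0.0167,0.0146,0],[0,0,0],-1]
    - [[-0.0167,0.0146,0],[0,0,0],-1]

```text
time_s: 17.02
tcp_pos: [526.2, 29.7, 148.0]
ee_rot: [-0.001, -0.072, 0.997, -0.0]
wrist_force: [1.2, -0.2, -1.4]
width: 28.4
grasp_force: 39.2
```

arm_command:
  moves:
    - [[-0.0167,0.0146,0],[0,0,0],-1]
    - [[-0.0167,0.0146,0],[0,0,0],-1]
    - [[-0.0167,0.0146,0],[0,0,0],-1]
    - [[-0.0167,0.0146,0],[0,0,0],-1]
    - [[-0.0057,0.013,0],[0,0,0],-1]
    - [[0,0,0],[0,0,0],-1]
    - [[0,0,0],[0,0,0],-1]
    - [[0,0,0],[0,0,0],-1]

```text
time_s: 17.68
tcp_pos: [586.6, 109.4, 148.5]
ee_rot: [-0.001, -0.072, 0.997, -0.0]
wrist_force: [-0.1, -0.7, -2.1]
width: 28.3
grasp_force: 39.3
```

```bash
python3 -c "
from h import *; look('w5')"
```

```text
t 17.68 tcp [586.6 109.4 148.5] yaw -171.77 tilt [-0.13 -0.06] q6 2 w 28.3 gf 39.3 F [-0.1 -0.7 -2.1]
```

View pics/w5.png

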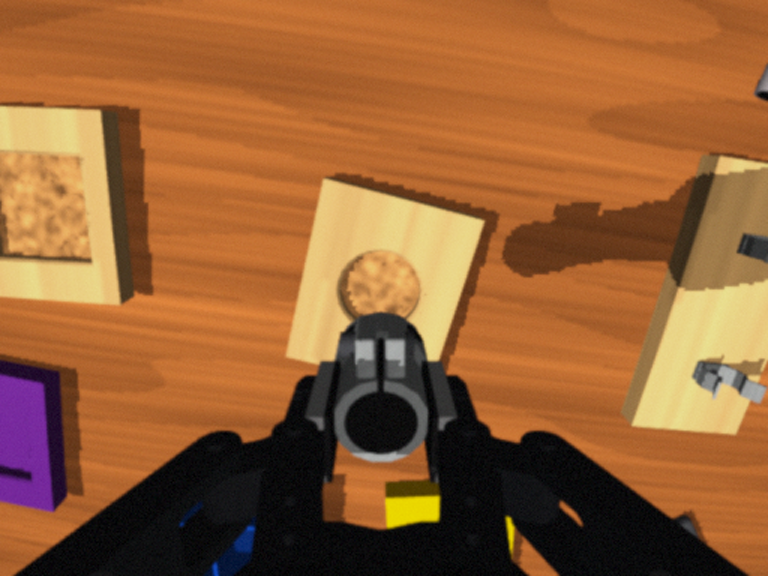

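The clamp is gripped upright with its bore at (381,420) and ears towards the camera. The board's corners are at (325,178), (484,219) and (287,357), and its recess rim is at (338..421), top 249.

```bash
python3 - <<'E'
from h import *; import pickle; from cell import get_obs
o,f=pickle.load(open('w5.pkl','rb'))
q=lambda u,v,z:np.round(pix2w(f,[(u/1.5,v/1.5)],z,o)[0],1)
L=q(338,289,18);R=q(421,289,18);T=q(380,249,18);print(L,R,np.linalg.norm(L-R),(L+R)/2,'top',T)
a,b,c=q(325,178,18),q(484,219,18),q(287,357,18);print(a,b,c,np.linalg.norm(a-b),np.linalg.norm(a-c))
d=(b-a)/np.linalg.norm(b-a); n=np.array([-d[1],d[0],0]); n=n if n[0]>0 else -n; print('centre by edge',(a+b)/2+60*n)
print('bore',q(381,420,173.8))
pose(get_obs())
E
```

```text
[597.6  83.2  18. ] [590.1 135.4  18. ] 52.736040807023045 [593.85 109.3   18.  ] top [568.2 105.9  18. ]
[530.5  67.8  18. ] [540.7 165.6  18. ] [650.1  54.8  18. ] 98.33046323495076 120.30444713309647
centre by edge [595.27631807 110.47608953  18.        ]
bore [585.3 109.  173.8]
t 17.73 tcp [586.7 109.2 148.8] yaw -171.8 tilt [-0.1  -0.05] q6 2 w 28.4 gf 39.3 F [-0.1 -0.9 -1.7]
```

arm_command:
  moves:
    - [[-0.0011,-0.0001,0.008],[0,0,0],-1]
    - [[-0.0011,-0.0001,0.015],[0,0,0],-1]
    - [[-0.0011,-0.0001,0.018],[0,0,0],-1]
    - [[-0.0011,-0.0001,0.018],[0,0,0],-1]
    - [[-0.0011,-0.0001,0.016],[0,0,0],-1]
    - [[-0.0011,-0.0001,0.012],[0,0,0],-1]
    - [[-0.0011,0,0.007],[0,0,0],-1]
    - [[-0.0011,0,0.004],[0,0,0],-1]

```text
time_s: 18.4
tcp_pos: [595.6, 109.9, 49.8]
ee_rot: [-0.001, -0.071, 0.997, -0.0]
wrist_force: [-0.9, -0.1, -2.1]
width: 27.9
grasp_force: 39.3
```

arm_command:
  moves:
    - [[0,0,0.003],[0,0,0],-1]
    - [[0,0,0.003],[0,0,0],-1]
    - [[0,0,0.003],[0,0,0],-1]
    - [[0,0,0.002],[0,0,0],-1]
    - [[0,0,0.002],[0,0,0],-1]
    - [[0,0,0.001],[0,0,0],-1]
    - [[0,0,0],[0,0,0],-1]
    - [[0,0,0],[0,0,0],-1]

```text
time_s: 19.07
tcp_pos: [596.8, 110.8, 37.3]
ee_rot: [0.0, -0.072, 0.997, 0.0]
wrist_force: [1.0, 0.1, -1.4]
width: 27.9
grasp_force: 39.3
```

arm_command:
  moves:
    - [[0.001,0,0.0008],[0,0,0],-1]
    - [[0,-0.0005,0.0008],[0,0,0],-1]
    - [[0,0,0.0008],[0,0,0],-1]
    - [[0,0,0.0006],[0,0,0],-1]
    - [[0,0,0.0004],[0,0,0],-1]
    - [[0,0,0.0003],[0,0,0],-1]
    - [[0,0,0],[0,0,0],-1]
    - [[0,0,0],[0,0,0],-1]

```text
time_s: 19.73
tcp_pos: [595.8, 110.0, 33.8]
ee_rot: [0.0, -0.072, 0.997, -0.0]
wrist_force: [-0.6, -0.2, 1.9]
width: 28.3
grasp_force: 39.6
```

arm_command:
  moves:
    - [[0,0,0.0002],[0,0,0],-1]
    - [[0,0,0],[0,0,0],-0.3]
    - [[0,0,0],[0,0,0],-0.1]
    - [[0,0,0],[0,0,0],0.1]
    - [[0,0,0],[0,0,0],0.2]
    - [[0,0,-0.003],[0,0,0],0.2]
    - [[0,0,-0.01],[0,0,0],0.3]
    - [[0,0,-0.02],[0,0,0],0.4]

```text
time_s: 20.4
tcp_pos: [593.9, 109.7, 64.9]
ee_rot: [-0.002, -0.072, 0.997, -0.0]
wrist_force: [0.4, -0.8, 0.2]
width: 59.9
grasp_force: 0.0
```

arm_command:
  moves:
    - [[0,0,-0.025],[0,0,0],0.6]
    - [[0,0,-0.025],[0,0,0],1]
    - [[0,0,-0.025],[0,0,0],1]
    - [[0,0,-0.02],[0,0,0],1]
    - [[0,0,-0.01],[0,0,0],1]
    - [[0,0,-0.003],[0,0,0],1]
    - [[0,0,0],[0,0,0],1]
    - [[0,0,0],[0,0,0],1]

```text
time_s: 21.07
tcp_pos: [595.2, 109.9, 173.3]
ee_rot: [-0.001, -0.072, 0.997, -0.0]
wrist_force: [0.7, 0.1, 0.4]
width: 85.4
grasp_force: 0.0
```

```bash
python3 - <<'E'
from h import *
o,f=look('w6'); P=cloud(f,o); c=w2pix(f,[595,109,59],o)[0]; print(c*1.5)
m=(np.hypot(P[...,0]-595,P[...,1]-110)<25)&(P[...,2]>50); print(m.sum(),np.percentile(P[m][:,2],[5,50,95]),P[m].mean(0))
# plate plan: boss yaw choices
pose(o)
E
```

```text
t 21.07 tcp [595.2 109.9 173.3] yaw -171.77 tilt [-0.09 -0.02] q6 2 w 85.4 gf 0.0 F [0.7 0.1 0.4]
[379.73814521 285.2347413 ]
5890 [ 57.63316823 252.46071884 261.00861061] [585.77669646 108.42675494 219.04897263]
t 21.07 tcp [595.2 109.9 173.3] yaw -171.77 tilt [-0.09 -0.02] q6 2 w 85.4 gf 0.0 F [0.7 0.1 0.4]
```

```bash
python3 - <<'E'
from h import *; from cell import get_obs; import pickle
o,f=pickle.load(open('w6.pkl','rb')); P=cloud(f,o)
m=(np.hypot(P[...,0]-595,P[...,1]-110)<25)&(P[...,2]>50)&(P[...,2]<75); print(m.sum(),np.percentile(P[m][:,2],[5,50,95]),P[m].mean(0))
o=get_obs();pose(o);plan(o,[377,-316,150],140.7,20)
E
```

```text
1042 [54.42347427 58.30962973 59.6067313 ] [591.58446334 108.68610109  57.81480291]
t 21.12 tcp [594.8 109.9 172.8] yaw -171.77 tilt [-0.15 -0.03] q6 2 w 85.1 gf 0.0 F [ 0.1  0.1 -0.4]
rows 20 shift m [0.0054, -0.024, 0.0012] turn [-0.0, -0.01, 2.38] mm/row 24.6
```

arm_command:
  moves:
    - [[0.0054,-0.024,0.0012],[0,0,2.38],1]
    - [[0.0054,-0.024,0.0012],[0,0,2.38],1]
    - [[0.0054,-0.024,0.0012],[0,0,2.38],1]
    - [[0.0054,-0.024,0.0012],[0,0,2.38],1]
    - [[0.0054,-0.024,0.0012],[0,0,2.38],1]
    - [[0.0054,-0.024,0.0012],[0,0,2.38],1]
    - [[0.0054,-0.024,0.0012],[0,0,2.38],1]
    - [[0.0054,-0.024,0.0012],[0,0,2.38],1]

```text
time_s: 21.78
tcp_pos: [551.1, -82.0, 162.9]
ee_rot: [-0.001, 0.095, 0.995, 0.0]
wrist_force: [-0.7, 0.3, -0.1]
width: 85.5
grasp_force: 0.0
```

arm_command:
  moves:
    - [[0.0054,-0.024,0.0012],[0,0,2.38],1]
    - [[0.0054,-0.024,0.0012],[0,0,2.38],1]
    - [[0.0054,-0.024,0.0012],[0,0,2.38],1]
    - [[0.0054,-0.024,0.0012],[0,0,2.38],1]
    - [[0.0054,-0.024,0.0012],[0,0,2.38],1]
    - [[0.0054,-0.024,0.0012],[0,0,2.38],1]
    - [[0.0054,-0.024,0.0012],[0,0,2.38],1]
    - [[0.0054,-0.024,0.0012],[0,0,2.38],1]

```text
time_s: 22.45
tcp_pos: [447.6, -247.9, 153.5]
ee_rot: [-0.001, 0.259, 0.966, 0.0]
wrist_force: [-0.0, -0.4, -0.2]
width: 85.5
grasp_force: 0.0
```

arm_command:
  moves:
    - [[0.0054,-0.024,0.0012],[0,0,2.38],1]
    - [[0.0054,-0.024,0.0012],[0,0,2.38],1]
    - [[0.0054,-0.024,0.0012],[0,0,2.38],1]
    - [[0.0054,-0.024,0.0012],[0,0,2.38],1]
    - [[0,0,0],[0,0,0],1]
    - [[0,0,0],[0,0,0],1]
    - [[0,0,0],[0,0,0],1]
    - [[0,0,0],[0,0,0],1]

```text
time_s: 23.12
tcp_pos: [378.8, -315.0, 149.8]
ee_rot: [-0.0, 0.336, 0.942, 0.0]
wrist_force: [-0.5, 0.5, 0.3]
width: 85.4
grasp_force: 0.0
```

```bash
python3 -c "
from h import *
o,f=look('w7'); g=f['color'][100:270,160:350,::-1]; cv2.imwrite('pics/w7c.png',cv2.resize(g,None,fx=3,fy=3,interpolation=cv2.INTER_CUBIC))"
```

```text
t 23.12 tcp [ 378.8 -315.   149.8] yaw 140.71 tilt [-0.03  0.05] q6 0 w 85.4 gf 0.0 F [-0.5  0.5  0.3]
```

View pics/w7c.png

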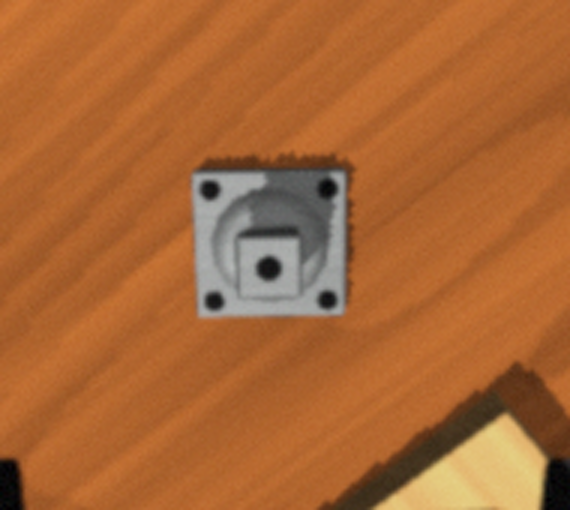

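The close crop (3×, offset 160,100) shows the plate aligned with the picture. Its corners are at (193,170), (347,170), (344,316) and (198,318). The boss top is at (237..300, 236..298) with its hole at (268,268).

```bash
python3 - <<'E'
from h import *; import pickle; from cell import get_obs
o,f=pickle.load(open('w7.pkl','rb'))
q=lambda u,v,z:np.round(pix2w(f,[(160+u/3,100+v/3)],z,o)[0],1)
p=np.array([q(*v,6) for v in((193,170),(347,170),(344,316),(198,318))]);print('plate',p.mean(0))
for i in range(4): d=p[(i+1)%4]-p[i]; print(np.linalg.norm(d),np.degrees(np.arctan2(d[1],d[0]))%90)
b=np.array([q(*v,31) for v in((237,237),(300,236),(299,298),(238,298))]);print('boss',b.mean(0))
for i in range(4): d=b[(i+1)%4]-b[i]; print(np.linalg.norm(d),np.degrees(np.arctan2(d[1],d[0]))%90)
o=get_obs();pose(o);plan(o,[*b.mean(0)[:2],50],140.7,8)
E
```

```text
plate [ 377.2   -317.675    6.   ]
49.3082143258098 50.59613254302122
49.75861734413448 50.87262828106683
49.319874290188544 51.50347883253525
50.53958844312052 50.86214781825012
boss [ 376.85 -317.9    31.  ]
18.866107176627615 51.67219999719947
19.66646892555956 50.15712697321796
18.680738743422374 50.430051073011924
19.257466084612457 50.68965934978914
t 23.17 tcp [ 379. -315.  150.] yaw 140.73 tilt [-0.01  0.03] q6 0 w 85.8 gf 0.0 F [ 0.   0.3 -0.9]
rows 8 shift m [-0.0, -0.0005, 0.0125] turn [0.0, -0.0, 0.0] mm/row 12.5
```

arm_command:
  moves:
    - [[0,-0.0004,0.008],[0,0,0],1]
    - [[0,-0.0005,0.014],[0,0,0],1]
    - [[0,-0.0005,0.016],[0,0,0],1]
    - [[0,-0.0005,0.016],[0,0,0],1]
    - [[0,-0.0005,0.014],[0,0,0],1]
    - [[0,-0.0005,0.01],[0,0,0],1]
    - [[0,-0.0005,0.008],[0,0,0],0.8]
    - [[0,-0.0004,0.006],[0,0,0],0.5]

```text
time_s: 23.83
tcp_pos: [375.9, -317.9, 57.1]
ee_rot: [-0.001, 0.336, 0.942, 0.0]
wrist_force: [-0.0, -0.6, 0.7]
width: 66.3
grasp_force: 0.0
```

arm_command:
  moves:
    - [[0,0,0.009],[0,0,0],0.2]
    - [[0,0,0.009],[0,0,0],0]
    - [[0,0,0.008],[0,0,0],0]
    - [[0,0,0.006],[0,0,0],0]
    - [[0,0,0.005],[0,0,0],0]
    - [[0,0,0.003],[0,0,0],0]
    - [[0,0,0.002],[0,0,0],0]
    - [[0,0,0.001],[0,0,0],0]

```text
time_s: 24.5
tcp_pos: [376.0, -318.6, 15.1]
ee_rot: [-0.0, 0.337, 0.942, 0.0]
wrist_force: [-1.4, 0.4, 0.4]
width: 42.6
grasp_force: 0.0
```

arm_command:
  moves:
    - [[0,0,0],[0,0,0],-0.2]
    - [[0,0,0],[0,0,0],-0.35]
    - [[0,0,0],[0,0,0],-0.5]
    - [[0,0,0],[0,0,0],-1]
    - [[0,0,0],[0,0,0],-1]
    - [[0,0,0],[0,0,0],-1]
    - [[0,0,0],[0,0,0],-1]
    - [[0,0,0],[0,0,0],-1]

```text
time_s: 25.17
tcp_pos: [376.4, -318.9, 15.8]
ee_rot: [0.0, 0.337, 0.942, -0.0]
wrist_force: [0.5, 0.8, 5.7]
width: 18.5
grasp_force: 39.8
```

arm_command:
  moves:
    - [[0,0,-0.004],[0,0,0],-1]
    - [[0,0,-0.01],[0,0,0],-1]
    - [[0,0,-0.016],[0,0,0],-1]
    - [[0,0,-0.02],[0,0,0],-1]
    - [[0,0,-0.02],[0,0,0],-1]
    - [[0,0,-0.016],[0,0,0],-1]
    - [[0,0,-0.01],[0,0,0],-1]
    - [[0,0,-0.004],[0,0,0],-1]

```text
time_s: 25.83
tcp_pos: [376.5, -319.0, 116.7]
ee_rot: [0.001, 0.337, 0.942, -0.0]
wrist_force: [0.8, 0.7, -1.7]
width: 18.6
grasp_force: 39.2
```

```bash
python3 - <<'E'
from h import *; from cell import get_obs
o=get_obs();pose(o);plan(o,[570.8,-111.7,114],184.6,14)
E
```

```text
t 25.83 tcp [ 376.5 -319.   116.7] yaw 140.63 tilt [ 0.09 -0.07] q6 -1 w 18.6 gf 39.2 F [ 0.8  0.7 -1.7]
rows 14 shift m [-0.0085, 0.019, 0.0002] turn [-0.0, 0.01, -3.14] mm/row 20.8
```

arm_command:
  moves:
    - [[-0.0085,0.019,0.0002],[0,0,-3.14],-1]
    - [[-0.0085,0.019,0.0002],[0,0,-3.14],-1]
    - [[-0.0085,0.019,0.0002],[0,0,-3.14],-1]
    - [[-0.0085,0.019,0.0002],[0,0,-3.14],-1]
    - [[-0.0085,0.019,0.0002],[0,0,-3.14],-1]
    - [[-0.0085,0.019,0.0002],[0,0,-3.14],-1]
    - [[-0.0085,0.019,0.0002],[0,0,-3.14],-1]
    - [[-0.0085,0.019,0.0002],[0,0,-3.14],-1]

```text
time_s: 26.5
tcp_pos: [507.1, -217.0, 112.6]
ee_rot: [-0.001, 0.123, 0.992, 0.0]
wrist_force: [-0.6, -0.9, -1.1]
width: 18.7
grasp_force: 39.3
```

arm_command:
  moves:
    - [[-0.0085,0.019,0.0002],[0,0,-3.14],-1]
    - [[-0.0085,0.019,0.0002],[0,0,-3.14],-1]
    - [[-0.0085,0.019,0.0002],[0,0,-3.14],-1]
    - [[-0.0085,0.019,0.0002],[0,0,-3.14],-1]
    - [[-0.0085,0.019,0.0002],[0,0,-3.14],-1]
    - [[-0.0085,0.019,0.0002],[0,0,-3.14],-1]
    - [[0,0,0],[0,0,0],-1]
    - [[0,0,0],[0,0,0],-1]

```text
time_s: 27.17
tcp_pos: [569.6, -109.8, 111.4]
ee_rot: [-0.001, -0.041, 0.999, 0.0]
wrist_force: [0.1, 0.3, -1.5]
width: 18.8
grasp_force: 39.4
```

arm_command:
  moves:
    - [[0,0,0],[0,0,0],-1]
    - [[0,0,0],[0,0,0],-1]
    - [[0,0,0],[0,0,0],-1]
    - [[0,0,0],[0,0,0],-1]
    - [[0,0,0],[0,0,0],-1]
    - [[0,0,0],[0,0,0],-1]
    - [[0,0,0],[0,0,0],-1]
    - [[0,0,0],[0,0,0],-1]

```text
time_s: 27.83
tcp_pos: [570.1, -110.9, 112.6]
ee_rot: [0.0, -0.04, 0.999, -0.0]
wrist_force: [-1.0, 0.1, -2.1]
width: 18.5
grasp_force: 39.4
```

```bash
python3 -c "
from h import *; look('w8')"
```

```text
t 27.83 tcp [ 570.1 -110.9  112.6] yaw -175.42 tilt [ 0.01 -0.  ] q6 -16 w 18.5 gf 39.4 F [-1.   0.1 -2.1]
```

View pics/w8.png

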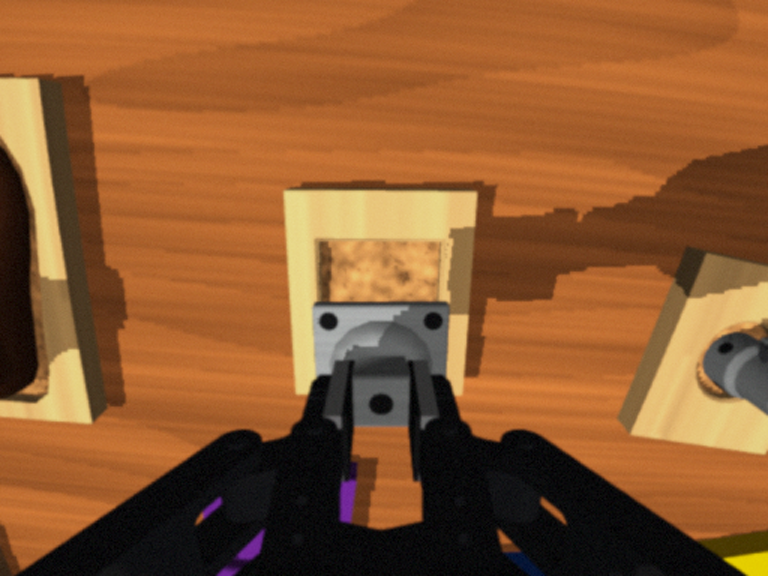

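The plate hangs level in the grip with its near edge at (314..448, 303) and boss hole at (381,404). The board edge is at (284..477, 190) and the recess edge at (316..443, 239), parallel to the plate. The clamp is visible standing in its recess at the right.

```bash
python3 - <<'E'
from h import *; import pickle
o,f=pickle.load(open('w8.pkl','rb'))
q=lambda u,v,z:np.round(pix2w(f,[(u/1.5,v/1.5)],z,o)[0],1)
for a,b,z,n in((q(284,189,18),q(477,190,18),60,'board'),(q(316,239,18),q(443,239,18),33,'recess'),(q(314,303,102.8),q(448,302,102.8),25,'plate')):
    d=b-a; L=np.linalg.norm(d); d/=L; print(n,'len',L,'yaw',np.degrees(np.arctan2(d[1],d[0]))-90,'centre',(a+b)/2+z*np.array([d[1],-d[0],0]))
print('boss',q(381,404,127.8))
E
```

```text
board len 99.47562515511024 yaw 4.266178730476156 centre [ 572.13375315 -111.43659503   18.        ]
recess len 67.61597444391376 yaw 4.58067863450249 centre [ 571.0945936  -111.76452811   18.        ]
plate len 47.78493486445282 yaw 5.042451069170838 centre [ 568.60324625 -111.00265474  102.8       ]
boss [ 569.5 -111.2  127.8]
```

arm_command:
  moves:
    - [[-0.0003,-0.0001,0.006],[0,0,0],-1]
    - [[-0.0003,-0.0001,0.01],[0,0,0],-1]
    - [[-0.0003,-0.0001,0.013],[0,0,0],-1]
    - [[-0.0003,-0.0001,0.014],[0,0,0],-1]
    - [[-0.0002,-0.0001,0.013],[0,0,0],-1]
    - [[-0.0002,0,0.01],[0,0,0],-1]
    - [[-0.0002,0,0.006],[0,0,0],-1]
    - [[-0.0002,0,0.003],[0,0,0],-1]

```text
time_s: 28.55
tcp_pos: [571.2, -110.9, 36.0]
ee_rot: [-0.001, -0.04, 0.999, 0.0]
wrist_force: [-0.2, -0.1, -1.5]
width: 18.6
grasp_force: 39.4
```

arm_command:
  moves:
    - [[0,0,0.002],[0,0,0],-1]
    - [[0,0,0.002],[0,0,0],-1]
    - [[0,0,0.002],[0,0,0],-1]
    - [[0,0,0.002],[0,0,0],-1]
    - [[0,0,0.002],[0,0,0],-1]
    - [[0,0,0.0008],[0,0,0],-1]
    - [[0,0,0],[0,0,0],-1]
    - [[0,0,0],[0,0,0],-1]

```text
time_s: 29.22
tcp_pos: [572.2, -111.1, 26.8]
ee_rot: [0.0, -0.04, 0.999, -0.0]
wrist_force: [1.0, 0.5, -1.0]
width: 18.2
grasp_force: 39.4
```

arm_command:
  moves:
    - [[0,0,0.0006],[0,0,0],-1]
    - [[0,0,0.0006],[0,0,0],-1]
    - [[0,0,0.0006],[0,0,0],-1]
    - [[0,0,0.0004],[0,0,0],-1]
    - [[0,0,0.0003],[0,0,0],-1]
    - [[0,0,0],[0,0,0],-1]
    - [[0,0,0],[0,0,0],-1]
    - [[0,0,0],[0,0,0],-1]

```text
time_s: 29.88
tcp_pos: [572.2, -111.2, 24.8]
ee_rot: [0.0, -0.04, 0.999, -0.0]
wrist_force: [-2.0, -0.1, 5.5]
width: 18.8
grasp_force: 40.1
```

arm_command:
  moves:
    - [[0,0,0],[0,0,0],-0.4]
    - [[0,0,0],[0,0,0],-0.2]
    - [[0,0,0],[0,0,0],0]
    - [[0,0,0],[0,0,0],0.1]
    - [[0,0,-0.003],[0,0,0],0.1]
    - [[0,0,-0.01],[0,0,0],0.1]
    - [[0,0,-0.02],[0,0,0],0.3]
    - [[0,0,-0.02],[0,0,0],0.6]

```text
time_s: 30.55
tcp_pos: [571.5, -111.0, 77.8]
ee_rot: [-0.001, -0.04, 0.999, 0.0]
wrist_force: [0.4, -0.1, 0.1]
width: 65.8
grasp_force: 0.0
```

arm_command:
  moves:
    - [[0,0,-0.025],[0,0,0],1]
    - [[0,0,-0.025],[0,0,0],1]
    - [[0,0,-0.025],[0,0,0],1]
    - [[0,0,-0.025],[0,0,0],1]
    - [[0,0,-0.02],[0,0,0],1]
    - [[0,0,-0.005],[0,0,0],1]
    - [[0,0,0],[0,0,0],1]
    - [[0,0,0],[0,0,0],1]

```text
time_s: 31.22
tcp_pos: [572.0, -111.1, 202.0]
ee_rot: [-0.0, -0.04, 0.999, -0.0]
wrist_force: [-0.3, -0.4, 0.1]
width: 85.3
grasp_force: 0.0
```

```bash
python3 - <<'E'
from h import *; from cell import get_obs
o,f=look('w9'); P=cloud(f,o)
m=(np.hypot(P[...,0]-571,P[...,1]+112)<30)&(P[...,2]>3)&(P[...,2]<60)
b=m&(P[...,2]>34);print('boss z',np.percentile(P[b][:,2],[50,95]),P[b].mean(0))
for s in((22,0),(-22,0),(0,22),(0,-22)):
    k=m&(np.hypot(P[...,0]-571-s[0],P[...,1]+112-s[1])<3); print(s,np.median(P[k][:,2]))
plan(o,[371,337,150],170,20)
E
```

```text
t 31.22 tcp [ 572.  -111.1  202. ] yaw -175.41 tilt [-0. -0.] q6 -16 w 85.3 gf 0.0 F [-0.3 -0.4  0.1]
boss z [39.25002472 40.41277481] [ 571.72475034 -112.19533038   39.09116175]
(22, 0) 14.679579815458899
(-22, 0) 14.002446551214412
(0, 22) 14.36384527514497
(0, -22) 14.284753036707428
rows 20 shift m [0.011, 0.022, 0.0026] turn [-0.0, 0.0, 0.73] mm/row 24.8
```

The depth readings show the plate flat (14 to 15 mm all round, boss top at 40). Next is the tube.

arm_command:
  moves:
    - [[0.011,0.022,0.0026],[0,0,0.73],1]
    - [[0.011,0.022,0.0026],[0,0,0.73],1]
    - [[0.011,0.022,0.0026],[0,0,0.73],1]
    - [[0.011,0.022,0.0026],[0,0,0.73],1]
    - [[0.011,0.022,0.0026],[0,0,0.73],1]
    - [[0.011,0.022,0.0026],[0,0,0.73],1]
    - [[0.011,0.022,0.0026],[0,0,0.73],1]
    - [[0.011,0.022,0.0026],[0,0,0.73],1]

```text
time_s: 31.93
tcp_pos: [475.9, 62.3, 179.5]
ee_rot: [-0.002, 0.011, 1.0, -0.0]
wrist_force: [-0.1, 0.2, 0.6]
width: 85.6
grasp_force: 0.0
```

arm_command:
  moves:
    - [[0.011,0.022,0.0026],[0,0,0.73],1]
    - [[0.011,0.022,0.0026],[0,0,0.73],1]
    - [[0.011,0.022,0.0026],[0,0,0.73],1]
    - [[0.011,0.022,0.0026],[0,0,0.73],1]
    - [[0.011,0.022,0.0026],[0,0,0.73],1]
    - [[0.011,0.022,0.0026],[0,0,0.73],1]
    - [[0.011,0.022,0.0026],[0,0,0.73],1]
    - [[0.011,0.022,0.0026],[0,0,0.73],1]

```text
time_s: 32.6
tcp_pos: [400.0, 243.2, 158.8]
ee_rot: [-0.001, 0.062, 0.998, -0.001]
wrist_force: [0.2, -0.5, 0.7]
width: 85.3
grasp_force: 0.0
```

arm_command:
  moves:
    - [[0.011,0.022,0.0026],[0,0,0.73],1]
    - [[0.011,0.022,0.0026],[0,0,0.73],1]
    - [[0.011,0.022,0.0026],[0,0,0.73],1]
    - [[0.011,0.022,0.0026],[0,0,0.73],1]
    - [[0,0,0],[0,0,0],1]
    - [[0,0,0],[0,0,0],1]
    - [[0,0,0],[0,0,0],1]
    - [[0,0,0],[0,0,0],1]

```text
time_s: 33.27
tcp_pos: [370.6, 335.0, 149.5]
ee_rot: [-0.001, 0.088, 0.996, -0.001]
wrist_force: [-0.5, 0.5, -0.1]
width: 85.6
grasp_force: 0.0
```

```bash
python3 -c "
from h import *; look('w10')"
```

```text
t 33.27 tcp [370.6 335.  149.5] yaw 169.95 tilt [-0.07 -0.09] q6 52 w 85.6 gf 0.0 F [-0.5  0.5 -0.1]
```

View pics/w10.png

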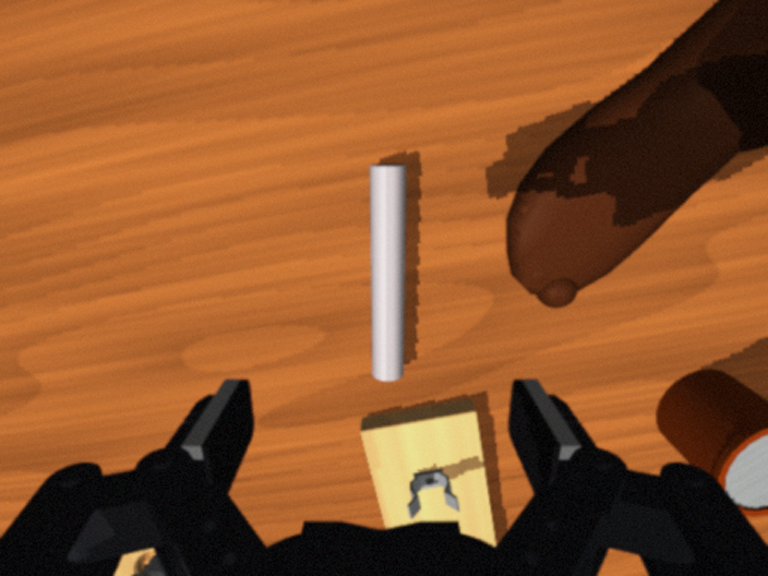

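The tube runs upright in the picture from (388,165) to (388,380), with edges at 371/406 and 373/403. The clip board is below, with a clip at (432,490).

```bash
python3 - <<'E'
from h import *; import pickle; from cell import get_obs
o,f=pickle.load(open('w10.pkl','rb'))
q=lambda u,v,z:np.round(pix2w(f,[(u/1.5,v/1.5)],z,o)[0],1)
P=cloud(f,o); m=(P[...,2]>8)&(P[...,2]<30)&(np.hypot(P[...,0]-371,P[...,1]-336)<85)
m[:, :230]=0; m[:,300:]=0; m[262:]=0
p=P[m]; r=cv2.minAreaRect(p[:,:2].astype(np.float32)); print(r,p[:,2].max())
for z in (11,22):
  A,B=q(388.5,165,z),q(388,380,z); d=A-B; print(z,A,B,np.linalg.norm(d),(A+B)/2,np.degrees(np.arctan2(d[1],d[0])))
pose(get_obs())
c=r[0]; plan(get_obs(),[c[0],c[1],50],170,8)
E
```

```text
((372.7546691894531, 338.4934387207031), (22.11170196533203, 141.2467498779297), 80.16859436035156) 23.792033053499974
11 [304.1 351.2  11. ] [447.3 326.3  11. ] 145.34871860460277 [375.7  338.75  11.  ] 170.135881603995
22 [303.6 351.2  22. ] [441.2 327.2  22. ] 139.67734247185544 [372.4 339.2  22. ] 170.1060793302646
t 33.32 tcp [370.8 335.1 149.8] yaw 169.92 tilt [-0.04 -0.06] q6 52 w 85.0 gf 0.0 F [-0.1 -0.7 -0.1]
rows 8 shift m [-0.0002, 0.0005, 0.0125] turn [-0.01, -0.0, -0.01] mm/row 12.5
```

arm_command:
  moves:
    - [[-0.0002,0.0004,0.008],[0,0,0],1]
    - [[-0.0002,0.0004,0.014],[0,0,0],1]
    - [[-0.0002,0.0005,0.017],[0,0,-0.1],1]
    - [[-0.0002,0.0005,0.018],[0,0,-0.1],1]
    - [[-0.0002,0.0005,0.016],[0,0,0],1]
    - [[-0.0002,0.0005,0.013],[0,0,0],1]
    - [[-0.0001,0.0005,0.009],[0,0,0],0.8]
    - [[-0.0001,0.0004,0.006],[0,0,0],0.5]

```text
time_s: 33.98
tcp_pos: [372.5, 338.7, 47.9]
ee_rot: [-0.001, 0.086, 0.996, -0.001]
wrist_force: [-0.1, -0.8, 0.8]
width: 66.8
grasp_force: 0.0
```

arm_command:
  moves:
    - [[0,0,0.009],[0,0,0],0.2]
    - [[0,0,0.009],[0,0,0],0.1]
    - [[0,0,0.009],[0,0,0],0]
    - [[0,0,0.007],[0,0,0],0]
    - [[0,0,0.005],[0,0,0],0]
    - [[0,0,0.003],[0,0,0],0]
    - [[0,0,0.002],[0,0,0],0]
    - [[0,0,0.0008],[0,0,0],0]

```text
time_s: 34.65
tcp_pos: [372.9, 339.7, 4.2]
ee_rot: [-0.0, 0.085, 0.996, -0.0]
wrist_force: [-0.3, -0.1, -0.6]
width: 42.7
grasp_force: 0.0
```

arm_command:
  moves:
    - [[0,0,0],[0,0,0],-0.1]
    - [[0,0,0],[0,0,0],-0.3]
    - [[0,0,0],[0,0,0],-0.45]
    - [[0,0,0],[0,0,0],-1]
    - [[0,0,0],[0,0,0],-1]
    - [[0,0,0],[0,0,0],-1]
    - [[0,0,0],[0,0,0],-1]
    - [[0,0,0],[0,0,0],-1]
  force: 70

```text
time_s: 35.32
tcp_pos: [373.1, 339.9, 5.0]
ee_rot: [0.0, 0.085, 0.996, 0.0]
wrist_force: [-0.6, -0.9, 6.1]
width: 19.5
grasp_force: 68.5
```

arm_command:
  moves:
    - [[0,0,-0.004],[0,0,0],-1]
    - [[0,0,-0.01],[0,0,0],-1]
    - [[0,0,-0.018],[0,0,0],-1]
    - [[0,0,-0.022],[0,0,0],-1]
    - [[0,0,-0.022],[0,0,0],-1]
    - [[0,0,-0.018],[0,0,0],-1]
    - [[0,0,-0.01],[0,0,0],-1]
    - [[0,0,-0.004],[0,0,0],-1]

```text
time_s: 35.98
tcp_pos: [373.8, 340.6, 114.3]
ee_rot: [0.001, 0.085, 0.996, 0.001]
wrist_force: [0.2, 0.1, -0.4]
width: 19.5
grasp_force: 68.5
```

```bash
python3 - <<'E'
from h import *; from cell import get_obs
o=get_obs();pose(o);plan(o,[570,345,115],181.7,12)
E
```

```text
t 35.98 tcp [373.8 340.6 114.3] yaw 170.2 tilt [0.14 0.13] q6 52 w 19.5 gf 68.5 F [ 0.2  0.1 -0.4]
rows 12 shift m [-0.0163, 0.0017, -0.0] turn [0.01, 0.01, -0.96] mm/row 16.4
```

arm_command:
  moves:
    - [[-0.0163,0.0017,0],[0,0,-0.96],-1]
    - [[-0.0163,0.0017,0],[0,0,-0.96],-1]
    - [[-0.0163,0.0017,0],[0,0,-0.96],-1]
    - [[-0.0163,0.0017,0],[0,0,-0.96],-1]
    - [[-0.0163,0.0017,0],[0,0,-0.96],-1]
    - [[-0.0163,0.0017,0],[0,0,-0.96],-1]
    - [[-0.0163,0.0017,0],[0,0,-0.96],-1]
    - [[-0.0163,0.0017,0],[0,0,-0.96],-1]

```text
time_s: 36.65
tcp_pos: [504.1, 338.0, 111.3]
ee_rot: [-0.001, 0.018, 1.0, -0.001]
wrist_force: [0.7, 0.1, -0.4]
width: 19.3
grasp_force: 68.5
```

arm_command:
  moves:
    - [[-0.0163,0.0017,0],[0,0,-0.96],-1]
    - [[-0.0163,0.0017,0],[0,0,-0.96],-1]
    - [[-0.0163,0.0017,0],[0,0,-0.96],-1]
    - [[-0.0163,0.0017,0],[0,0,-0.96],-1]
    - [[0,0,0],[0,0,0],-1]
    - [[0,0,0],[0,0,0],-1]
    - [[0,0,0],[0,0,0],-1]
    - [[0,0,0],[0,0,0],-1]

```text
time_s: 37.32
tcp_pos: [567.8, 344.2, 111.9]
ee_rot: [-0.001, -0.015, 1.0, -0.0]
wrist_force: [0.4, 0.0, -0.6]
width: 19.6
grasp_force: 68.5
```

arm_command:
  moves:
    - [[0,0,0],[0,0,0],-1]
    - [[0,0,0],[0,0,0],-1]
    - [[0,0,0],[0,0,0],-1]
    - [[0,0,0],[0,0,0],-1]
    - [[0,0,0],[0,0,0],-1]
    - [[0,0,0],[0,0,0],-1]
    - [[0,0,0],[0,0,0],-1]
    - [[0,0,0],[0,0,0],-1]

```text
time_s: 37.98
tcp_pos: [569.2, 344.6, 112.4]
ee_rot: [0.0, -0.015, 1.0, -0.0]
wrist_force: [0.3, 0.8, -1.2]
width: 19.4
grasp_force: 68.5
```

```bash
python3 -c "
from h import *; look('w11')"
```

```text
t 37.98 tcp [569.2 344.6 112.4] yaw -178.29 tilt [ 0. -0.] q6 29 w 19.4 gf 68.5 F [ 0.3  0.8 -1.2]
```

View pics/w11.png

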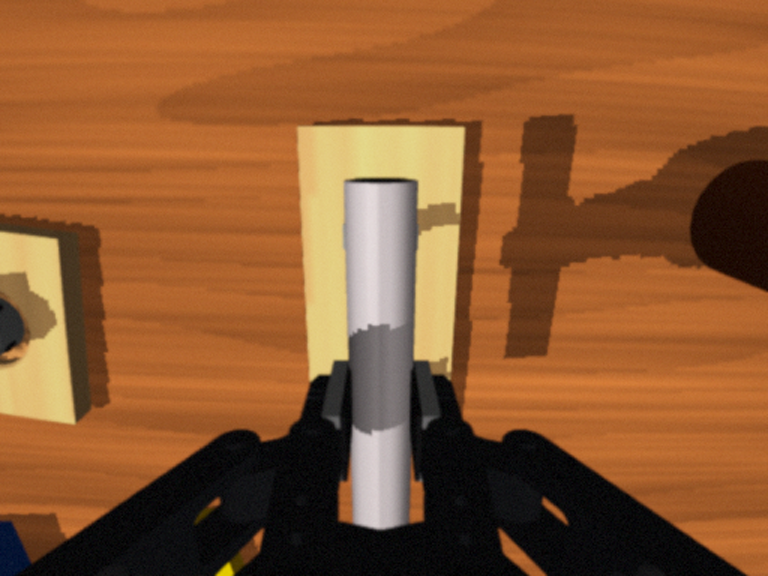

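The tube is held along the clip board. The board's near edge is at (298..466, 126), the tube's near end at (345..418, 180) and its far end at about (380,527).

```bash
python3 - <<'E'
from h import *; import pickle
o,f=pickle.load(open('w11.pkl','rb'))
q=lambda u,v,z:np.round(pix2w(f,[(u/1.5,v/1.5)],z,o)[0],1)
A,B=q(298,126,18),q(466,126,18); d=B-A;L=np.linalg.norm(d);d/=L;n=np.array([d[1],-d[0],0]); print('board w',L,'yaw',np.degrees(np.arctan2(n[1],n[0])),'centre',(A+B)/2+95*n)
for a,b in(((298,126),(309,382)),((466,126),(453,382))):
    e=q(*b,18)-q(*a,18);print('edge yaw',np.degrees(np.arctan2(e[1],e[0])))
N,F=q(381,181,129.4),q(380.5,527,129.4); print('tube',N,F,np.linalg.norm(N-F),(N+F)/2,np.degrees(np.arctan2(*(F-N)[1::-1])))
for v in (200,300,480): print([q(u,v,118.4) for u in {200:(345.5,417),300:(348,414.5),480:(353,410)}[v]])
P=cloud(f,o); print('tube top z',np.nanmax(P[140:200,250:258,2],1)[::15])
# board/clips from first top frame depth
t=pickle.load(open('F0.pkl','rb'))['top'];P=cloud(t);m=(P[...,2]>12)&(P[...,2]<60)&(abs(P[...,0]-574)<110)&(abs(P[...,1]-345)<55)
r=cv2.minAreaRect(P[m][:,:2].astype(np.float32));print(r)
for nm in('w10','w5'):
    o,f=pickle.load(open(nm+'.pkl','rb'));P=cloud(f,o);m=(P[...,2]>38)&(P[...,2]<55)&(abs(P[...,0]-574)<80)&(abs(P[...,1]-345)<30);p=P[m]
    for s in(-1,1):
        k=p[(p[:,0]-574)*s>0]
        if len(k)>5: print(nm,s,len(k),k.mean(0),(k.min(0)+k.max(0))/2,np.ptp(k,0))
E
```

```text
board w 83.23755162184912 yaw 1.7211101255567012 centre [575.10714189 345.1532795   18.        ]
edge yaw 1.0831944953139743
edge yaw 1.9251837083231587
tube [498.3 342.3 129.4] [618.7 345.7 129.4] 120.44799707757704 [558.5 344.  129.4] 1.617557245445633
[array([505. , 331.9, 118.4]), array([504.4, 353.2, 118.4])]
[array([536.5, 332.9, 118.4]), array([535.9, 354.1, 118.4])]
[array([607.5, 335.1, 118.4]), array([606.9, 356.3, 118.4])]
tube top z [129.0862845  129.21156623 129.50028642 128.9202367 ]
((573.6964111328125, 343.5926818847656), (190.96090698242188, 85.82536315917969), 1.5121961832046509)
w10 -1 196 [528.64202502 341.85616074  44.94362812] [529.34525254 342.58431437  44.06007633] [16.07302874 34.56545193 11.33990142]
w5 -1 43 [532.02819958 328.96507076  42.33581022] [530.9750513  328.75351976  43.37636979] [10.78179833  7.8105617  10.71679479]
w5 1 272 [619.2316749  350.05910198  43.85611106] [619.46063222 344.86417163  43.89119028] [13.97583259 36.19296409 11.68895093]
```

arm_command:
  moves:
    - [[-0.0008,0,0.005],[0,0,0],-1]
    - [[-0.0008,0,0.009],[0,0,0],-1]
    - [[-0.0008,0,0.011],[0,0,0],-1]
    - [[-0.0008,0,0.012],[0,0,0],-1]
    - [[-0.0008,0,0.011],[0,0,0],-1]
    - [[-0.0008,0,0.008],[0,0,0],-1]
    - [[-0.0008,0,0.004],[0,0,0],-1]
    - [[-0.0007,0,0.002],[0,0,0],-1]

```text
time_s: 38.7
tcp_pos: [574.8, 344.3, 48.9]
ee_rot: [-0.001, -0.015, 1.0, -0.001]
wrist_force: [0.5, -0.6, -0.0]
width: 19.4
grasp_force: 68.5
```

arm_command:
  moves:
    - [[0,0,0.001],[0,0,0],-1]
    - [[0,0,0.001],[0,0,0],-1]
    - [[0,0,0.001],[0,0,0],-1]
    - [[0,0,0.001],[0,0,0],-1]
    - [[0,0,0.001],[0,0,0],-1]
    - [[0,0,0.001],[0,0,0],-1]
    - [[0,0,0.001],[0,0,0],-1]
    - [[0,0,0.001],[0,0,0],-1]

```text
time_s: 39.37
tcp_pos: [575.5, 344.8, 42.4]
ee_rot: [0.0, -0.015, 1.0, 0.0]
wrist_force: [0.6, -0.0, -0.6]
width: 19.5
grasp_force: 68.5
```

arm_command:
  moves:
    - [[0,0,0.001],[0,0,0],-1]
    - [[0,0,0.001],[0,0,0],-1]
    - [[0,0,0.001],[0,0,0],-1]
    - [[0,0,0.001],[0,0,0],-1]
    - [[0,0,0.001],[0,0,0],-1]
    - [[0,0,0.001],[0,0,0],-1]
    - [[0,0,0],[0,0,0],-1]
    - [[0,0,0],[0,0,0],-1]

```text
time_s: 40.03
tcp_pos: [576.2, 344.8, 37.6]
ee_rot: [0.001, -0.015, 1.0, 0.0]
wrist_force: [0.1, -1.7, 6.0]
width: 19.6
grasp_force: 69.3
```

arm_command:
  moves:
    - [[0,0,0.001],[0,0,0],-1]
    - [[0,0,0.001],[0,0,0],-1]
    - [[0,0,0.001],[0,0,0],-1]
    - [[0,0,0.001],[0,0,0],-1]
    - [[0,0,0],[0,0,0],-1]
    - [[0,0,0],[0,0,0],-1]
    - [[0,0,0],[0,0,0],-1]
    - [[0,0,0],[0,0,0],-1]

```text
time_s: 40.7
tcp_pos: [576.3, 344.8, 32.8]
ee_rot: [0.001, -0.015, 1.0, 0.0]
wrist_force: [1.8, -1.6, 3.0]
width: 19.4
grasp_force: 69.2
```

arm_command:
  moves:
    - [[0,0,0.001],[0,0,0],-1]
    - [[0,0,0.001],[0,0,0],-1]
    - [[0,0,0.001],[0,0,0],-1]
    - [[0,0,0.001],[0,0,0],-1]
    - [[0,0,0.001],[0,0,0],-1]
    - [[0,0,0.0006],[0,0,0],-1]
    - [[0,0,0],[0,0,0],-1]
    - [[0,0,0],[0,0,0],-1]

```text
time_s: 41.37
tcp_pos: [574.2, 344.7, 27.0]
ee_rot: [-0.001, -0.015, 1.0, -0.0]
wrist_force: [-3.0, -0.7, 5.5]
width: 18.8
grasp_force: 69.5
```

arm_command:
  moves:
    - [[0,0,0.0005],[0,0,0],-1]
    - [[0,0,0.0005],[0,0,0],-1]
    - [[0,0,0.0005],[0,0,0],-1]
    - [[0,0,0],[0,0,0],-1]
    - [[0,0,0],[0,0,0],-1]
    - [[0,0,0],[0,0,0],-1]
    - [[0,0,0],[0,0,0],-1]
    - [[0,0,0],[0,0,0],-1]

```text
time_s: 42.03
tcp_pos: [574.2, 344.7, 26.9]
ee_rot: [-0.001, -0.015, 1.0, 0.0]
wrist_force: [-4.8, -3.0, 13.5]
width: 19.1
grasp_force: 70.1
```

arm_command:
  moves:
    - [[0,0,-0.0008],[0,0,0],-1]
    - [[0,0,-0.0006],[0,0,0],-0.4]
    - [[0,0,0],[0,0,0],-0.2]
    - [[0,0,0],[0,0,0],0]
    - [[0,0,0],[0,0,0],0.1]
    - [[0,0,-0.003],[0,0,0],0.1]
    - [[0,0,-0.01],[0,0,0],0.2]
    - [[0,0,-0.02],[0,0,0],0.4]

```text
time_s: 42.7
tcp_pos: [573.6, 343.7, 57.9]
ee_rot: [-0.002, -0.015, 1.0, -0.001]
wrist_force: [0.5, 0.1, -0.4]
width: 59.5
grasp_force: 0.0
```

arm_command:
  moves:
    - [[0,0,-0.025],[0,0,0],1]
    - [[0,0,-0.03],[0,0,0],1]
    - [[0,0,-0.03],[0,0,0],1]
    - [[0,0,-0.03],[0,0,0],1]
    - [[0,0,-0.02],[0,0,0],1]
    - [[0,0,-0.01],[0,0,0],1]
    - [[0,0,0],[0,0,0],1]
    - [[0,0,0],[0,0,0],1]

```text
time_s: 43.37
tcp_pos: [575.5, 344.8, 204.7]
ee_rot: [0.0, -0.015, 1.0, 0.0]
wrist_force: [0.1, 0.1, -1.1]
width: 85.4
grasp_force: 0.0
```

arm_command:
  moves:
    - [[0.005,0,0],[0,0,0],1]
    - [[0.005,0,0],[0,0,0],1]
    - [[0.005,0,0],[0,0,0],1]
    - [[0.005,0,0],[0,0,0],1]
    - [[0,0,0],[0,0,0],1]
    - [[0,0,0],[0,0,0],1]
    - [[0,0,0],[0,0,0],1]
    - [[0,0,0],[0,0,0],1]

```text
time_s: 44.03
tcp_pos: [555.6, 344.2, 204.7]
ee_rot: [0.0, -0.015, 1.0, 0.0]
wrist_force: [0.5, 0.4, -0.6]
width: 85.3
grasp_force: 0.0
```

```bash
python3 - <<'E'
from h import *
o,f=look('w12'); P=cloud(f,o)
m=(abs(P[...,0]-574)<85)&(abs(P[...,1]-344.5)<6)&(P[...,2]>30)&(P[...,2]<70)
p=P[m]; 
for a in range(500,660,15):
    k=p[abs(p[:,0]-a)<4]
    if len(k): print(a,len(k),'zmax',np.round(np.percentile(k[:,2],90),1))
print('x range',p[:,0].min(),p[:,0].max())
E
```

```text
t 44.03 tcp [555.6 344.2 204.7] yaw -178.28 tilt [0.02 0.01] q6 30 w 85.3 gf 0.0 F [ 0.5  0.4 -0.6]
500 20 zmax 42.2
515 95 zmax 43.7
530 80 zmax 43.8
545 95 zmax 44.0
560 80 zmax 43.8
575 78 zmax 43.7
590 78 zmax 43.8
605 71 zmax 43.7
620 64 zmax 43.9
635 71 zmax 44.1
x range 503.44939349442717 644.9131778468534
```

View pics/w12.png

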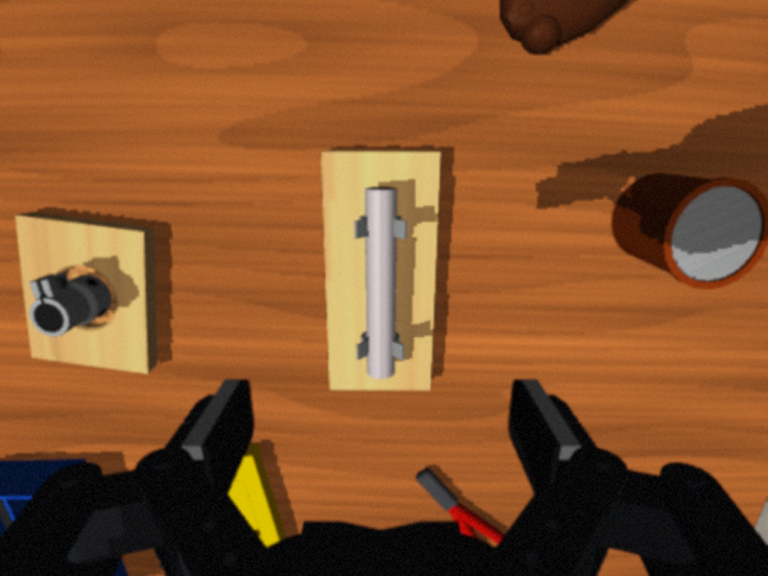

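The tube lies in both clips between (380,187) and (380,375). Its top is level at 43.8 mm, so it is fully home, and its middle is at x = 574.2, which matches the board. The clamp stands in its recess and the tin is untouched.

```bash
python3 - <<'E'
from h import *; import pickle
o,f=pickle.load(open('w3.pkl','rb'));P=cloud(f,o)
m=(abs(P[...,0]-608)<18)&(abs(P[...,1]+341)<15)&(P[...,2]>40)&(P[...,2]<120);print('ankle top z',np.percentile(P[m][:,2],[5,50,95]))
from cell import job; print(job.sign_off())
E
```

```text
ankle top z [72.22489917 73.45915484 74.85605822]
the job is handed in; nothing more can be done
None
```

The job is handed in at about 44 s of the 122 s: foot, clamp, plate and tube were laid on their boards in that order, each measured at its proper height, and the tin and hammer were not touched.

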